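Pack a gift box at the craft stall

ROBOT

A 6-joint arm with a two-finger parallel gripper is mounted at the origin on the work surface. World frame = base frame: x ahead of the robot, y to its left, z up, the work surface at z = 0. Lengths are in mm, angles in rad, forces in N, time in s.
With the tool pointing down it reaches from about 350 to 975 mm from the base axis. Payload 7.1 kg.
Tool frame: the origin (TCP) lies on the mounting face of the last link; the fingertips stand 182 mm ahead of it and the grasp point (between the pads) lies 163 mm ahead of it (ctrl.tip_reach is the distance from the TCP to the fingertips, in mm); z points along the fingers, y is the direction in which the jaws open and shut (so a half turn about z gives the same grasp; the last joint's range is limited). The gripper opens to 88 mm and grips with 3 to 60 N. Pads are 20 mm wide; open, the fingers measure 115 mm over their backs; the gripper's body (75 mm by 178 mm) begins 61 mm behind the grasp point.
Start: joints at [-1.289, 0.423, 1.63, -0, 1.089, -0.019], TCP at [185.196, -596.916, 404.675] pointing down, gripper open.
Joint ranges: [-3, 3], [-0.9, 2.11], [0.09, 2.58], [-1.31, 4.45], [0.11, 2.69], [-2.54, 2.54]. Speed limits (rad/s): [2.39, 2.39, 3.01, 3.14, 3.14, 3.14].

INTERFACE

Orientations are given as a rotation vector (axis times angle).
In Python, from workcell import ctrl gives the robot as it stands.
- The arm moves only by the tool jog_arm, never from a script. Its argument "steps" is a list that holds one entry, the list of rows, each a list of 7 numbers: the shift along the tool's x, y, z in m, then the turn, a rotation vector about the tool's x, y, z in degrees, then the gripper's target within -1 to 1 (shut at 1, half-way at 0, fully open at -1). A call has 1 to 20 rows; each row shifts and turns the commanded pose from where the row before left it, along the tool's axes as they then stand; what a row does not reach is not made up. A row lasts 1/12 s, in which the tool goes at most 41.7 mm and 7.16 degrees, less where a joint would pass 70% of its speed; a pose out of reach is approached as far as the arm can. A call is refused whole if a number of a shift passes 0.0417 or a number of a turn 7.16, either way. A call with a gripper value outside its range is refused whole. The fingers move at their own pace and stop on an object; the grip force is fixed at half the most. Time passes only in rows, so rows that do not move let the fingers close. It gives the time, the measured TCP pose, the force and the opening at its end, in the units of the state.
- ctrl.get_obs(): the state, without advancing time (a new reading comes with each control period).
- ctrl.get_image(name): name is "scene" or "top" or "wrist"; returns the picture (384x512x3 uint8, red, green, blue); there is no depth.
- ctrl.camera_info(name): a dict with "fx", "fy", "cx", "cy" (pixels), "dist" ([k1, k2, p1, p2, k3] as OpenCV has them; the pictures are not rectified), "origin" and "attitude" of the camera in the world; the wrist camera has in their place "T_tool_cam" (4x4, takes a point from camera to tool coordinates, whose origin is the TCP and whose axes are the flange's). Camera axes: x right, y down, z forward; pixel columns grow to the right and rows downward; lengths in mm; the calibration is good to about 2 mm. A picture is of the moment at which its call begins: read the wrist's pose just before it. camera_info takes no time and is no camera call.
- ctrl.close_job(): hands the job in, once; it reports no verdict.
Trained networks look in the newest picture that a camera, given by its name, has taken for a name from the list of things; names that differ only in an ending like _2 or _b are one class to them, and where a whole thing is asked for, a point or a joint stands for the part that bears it (a point fixed in the world has none). Each returns a list of dicts, best first, with "p" (0 to 1); they miss things now and then, are a little off and sometimes report something else, mostly with a low value. They report only what shows in the picture. A call takes as long as a camera call. They do not tell look-alikes from the thing itself.
- ctrl.look_for(thing, camera): "bbox" ([left, top, right, bottom] in pixels, round what is visible of it).
- ctrl.trace(thing, camera): "pixels" (384x512 bool, what is visible of it) and "bbox" ([left, top, right, bottom] in pixels, round what is visible of it).
- ctrl.landmark_of(thing, camera): "uv" ([column, row] in pixels: a listed point, or the origin of a listed thing).
The state is a dict: "t": time; "qpos": joint angles; "qvel": joint speeds; "joint_torque": joint torques, N m; "ee_pos": TCP position; "orientation": TCP orientation; "ft_force": force on the tool from outside, world axes, zero at the start; "moment": the same for the moment, N m; "width": finger opening in mm.
Only numpy, scipy, OpenCV 4.12 (cv2) and the standard library are available. Lean on these libraries where they do the work, as an engineer would, in place of code of your own. Each camera call takes 0.05 s, during which the arm holds its last target.

TASK

Pack the gift box: lift its red cover off the pins and lay it flat on the table, stand every jar upright in the longer bay and tip all the sweets out of the cup into the smaller one. Stand the empty cup back on its coaster and seat the cover on the box again, down over both pins and flush on the rim. Do not push the brass tin, the wooden block or the brush about.

Things in the scene. Friction and masses are not known exactly. Their poses are not given: they have to be found in the camera images.
- gift_box: open wooden gift box, fixed: 104 mm along its x, 289 mm along its y, rim 58 mm above its underside. Floor 6, long walls 6, end blocks 20 mm thick. A 5 mm divider, top 8 mm below the rim, leaves a bay of 92 (x) by 152 mm (y) for jars and one of 92 by 92 mm for sweets. On each end block stands a brass pin 7 mm across, 12 mm tall, its tip tapered. Origin: centre of its underside, z up
- jar_bay (a point): middle of the floor of the box's longer bay, for the jars (on the box's +y side), 6 mm above the box's underside; same axes as the box
- sweet_bay (a point): middle of the floor of the box's smaller, square bay, for the sweets (on the box's -y side), 6 mm above the box's underside; same axes as the box
- pin_a (a point): foot of one brass pin, on top of the box's end block beside the jar bay (box y = +133.5 mm, at the rim)
- pin_b (a point): foot of the other brass pin, beside the sweet bay (box y = -133.5 mm, at the rim)
- cover: loose red cover plate, 104 (x) by 289 (y) by 6 mm, about 200 g, with gilt decoration and a round 11.5 mm hole at x = 0, y = +133.5 and -133.5 mm for each pin (either way round fits). Amid its top a wooden batten to lift it by: 20 mm wide (x), 70 mm long (y), its top 38 mm above the plate's underside. Origin at the centre of the underside, z up; seated, the underside rests on the box's rim
- cup: tapered metal cup without handle, holding the sweets and standing on the coaster at the start: 66 mm tall, 54 mm across at the foot, 67 mm at the rim, wall 3 mm, floor 4 mm, about 80 g. Origin at the centre of its underside, z up towards its mouth. The sweets roll out when it is tipped past about 100 degrees
- coaster: round cork coaster fixed to the table, 90 mm across, 4 mm thick; origin at the centre of its underside
- jar0: squat little amber honey jar with a flat black lid and a paper label, a plain cylinder 30 mm across and 30 mm tall, about 50 g, standing on the table; origin at the centre of its underside, z up along its axis. There may be two, three or four jars.
- jar1: squat little amber honey jar with a flat black lid and a paper label, a plain cylinder 30 mm across and 30 mm tall, about 50 g, standing on the table; origin at the centre of its underside, z up along its axis. There may be two, three or four jars.
- jar2: squat little amber honey jar with a flat black lid and a paper label, a plain cylinder 30 mm across and 30 mm tall, about 50 g, standing on the table; origin at the centre of its underside, z up along its axis. There may be two, three or four jars.
- jar3: squat little amber honey jar with a flat black lid and a paper label, a plain cylinder 30 mm across and 30 mm tall, about 50 g, standing on the table; origin at the centre of its underside, z up along its axis. There may be two, three or four jars.
- sweet0_center (a point): round brown nut sweet, a ball 20 mm across, 10 g; this point is its centre. At the start it lies in the cup. There may be four, five or six sweets.
- sweet1_center (a point): round brown nut sweet, a ball 20 mm across, 10 g; this point is its centre. At the start it lies in the cup. There may be four, five or six sweets.
- sweet2_center (a point): round brown nut sweet, a ball 20 mm across, 10 g; this point is its centre. At the start it lies in the cup. There may be four, five or six sweets.
- sweet3_center (a point): round brown nut sweet, a ball 20 mm across, 10 g; this point is its centre. At the start it lies in the cup. There may be four, five or six sweets.
- sweet4_center (a point): round brown nut sweet, a ball 20 mm across, 10 g; this point is its centre. At the start it lies in the cup. There may be four, five or six sweets.
- sweet5_center (a point): round brown nut sweet, a ball 20 mm across, 10 g; this point is its centre. At the start it lies in the cup. There may be four, five or six sweets.
- leaf_tin: bystander: closed round brass tin, 52 mm across, 20 mm tall, loose; origin at the centre of its underside
- stamp: bystander: wooden stamp block 45 x 30 x 28 mm, loose; origin at the centre of its underside
- brush: bystander: paint brush 200 mm long lying along its x, loose; origin at its middle, on the table
Not all that is in view belongs to the job. What is shaped like the jar3 but purple or turquoise is not meant.

How it is judged:
By the outcome, as a careful person would: the job done as asked, in the order asked, and still so for the second after the job is handed in, with the robot touching nothing.
Of jar0, jar1, jar2, jar3 only 2 to 4 are there at a start; the rules pass over those that are not, and their reading is None.
Of sweet3, sweet4, sweet5 only 1 to 3 are there at a start; the rules pass over those that are not, and their reading is None.
At some moment in a run one of jar0, jar1, jar2, jar3, cover may be knocked a few centimetres aside while the robot is not near it.
It also fails if it takes over 210 s, if anything falls off the work surface, if the arm or the gripper's body presses on something with over 40 N, if the wrist force passes 120 N, or if a joint passes its speed limit or range.

## Working session

There is one attempt and no reset: what is moved stays moved. The work goes in short steps, Python scripts to look and compute and a tool call to move; the robot and the scene stay as the last step left them, time stands still between calls to the robot, and variables do not carry over. Pictures are saved under pics/ and viewed, and the job is handed in when it is done.

Besides the shell and the picture viewer there is one more tool, called after "Emit:" as name(argument=value, ...) on one line, values as JSON. jog_arm: Moves the arm, as the interface text tells. Its arguments: {"type":"object","properties":{"steps":{"type":"array"}},"required":["steps"]}

```bash
ls; mkdir -p pics; cat > h.py <<'E'
import numpy as np, cv2
from workcell import ctrl
from scipy.spatial.transform import Rotation as R
def info(c):
    i=ctrl.camera_info(c); K=np.array([[i['fx'],0,i['cx']],[0,i['fy'],i['cy']],[0,0,1.]]); return i,K,np.array(i['dist'],float)
def pose(c):
    i,K,d=info(c)
    if c=='wrist':
        o=ctrl.get_obs(); T=np.eye(4); T[:3,:3]=R.from_rotvec(o['orientation']).as_matrix(); T[:3,3]=o['ee_pos']
        return T@np.array(i['T_tool_cam'])
    T=np.eye(4); a=np.array(i['attitude'],float); 
    T[:3,:3]=a if a.shape==(3,3) else R.from_rotvec(a).as_matrix(); T[:3,3]=i['origin']; return T
def unproj(c,uv,z,T=None):
    i,K,d=info(c); T=pose(c) if T is None else T
    p=cv2.undistortPoints(np.array(uv,float).reshape(-1,1,2),K,d).reshape(-1,2)
    r=np.c_[p,np.ones(len(p))]@T[:3,:3].T; o=T[:3,3]
    return o+r*((z-o[2])/r[:,2])[:,None]
def proj(c,P,T=None):
    i,K,d=info(c); T=pose(c) if T is None else T
    P=(np.array(P,float).reshape(-1,3)-T[:3,3])@T[:3,:3]
    return cv2.projectPoints(P,np.zeros(3),np.zeros(3),K,d)[0].reshape(-1,2)
def save(c,name,crop=None,s=1):
    im=ctrl.get_image(c)[:,:,::-1]
    cv2.imwrite(f'pics/{name}_raw.png',im)
    if crop: l,t,r,b=crop; im=im[t:b,l:r]
    if s!=1: im=cv2.resize(im,None,fx=s,fy=s,interpolation=cv2.INTER_CUBIC)
    cv2.imwrite(f'pics/{name}.png',im)
E
python3 - <<'E'
from h import *
np.set_printoptions(precision=3,suppress=True)
for c in ['scene','top','wrist']:
    print(c,ctrl.camera_info(c)); save(c,c+'0',s=1.5)
print(ctrl.get_obs())
E
```

```text
pics
scene {'fx': 433.4342345483393, 'fy': 433.4342345483393, 'cx': 258.2621613093031, 'cy': 192.49599322041533, 'dist': array([-0.001,  0.   ,  0.   ,  0.   ,  0.   ]), 'origin': array([1299.217, -543.181,  736.39 ]), 'attitude': array([-2.008, -0.966,  0.481])}
top {'fx': 489.6695233086284, 'fy': 489.6695233086284, 'cx': 255.5108593250501, 'cy': 184.83260856594288, 'dist': array([-0.124,  0.   ,  0.   ,  0.   ,  0.   ]), 'origin': array([ 382.094,   79.336, 1335.87 ]), 'attitude': array([-2.143,  2.18 , -0.142])}
wrist {'fx': 278.47236653970737, 'fy': 278.47236653970737, 'cx': 256.34214900393596, 'cy': 187.05624691956288, 'dist': array([0.023, 0.   , 0.   , 0.   , 0.   ]), 'T_tool_cam': array([[ 0.   , -0.963, -0.269, 73.521],
       [ 1.   ,  0.001, -0.   , -1.604],
       [ 0.   , -0.269,  0.963, 20.379],
       [ 0.   ,  0.   ,  0.   ,  1.   ]])}
{'t': 0.15, 'qpos': array([-1.289,  0.424,  1.63 ,  0.   ,  1.089, -0.019]), 'qvel': array([ 0.001, -0.   , -0.003,  0.001, -0.   , -0.001]), 'joint_torque': array([ -0.001, -54.499, -27.392,   0.064,   0.02 ,  -0.   ]), 'ee_pos': array([ 185.136, -596.726,  404.088]), 'orientation': array([-3.105, -0.47 ,  0.   ]), 'ft_force': array([ 0.697,  0.158, -0.168]), 'moment': array([-0.001, -0.026,  0.073]), 'width': 87.62635114376383}
```

View pics/scene0.png

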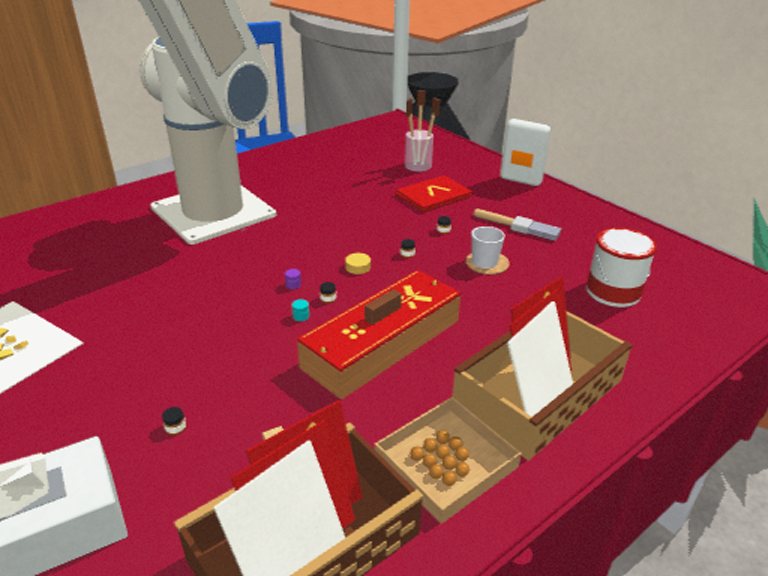

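View pics/top0.png

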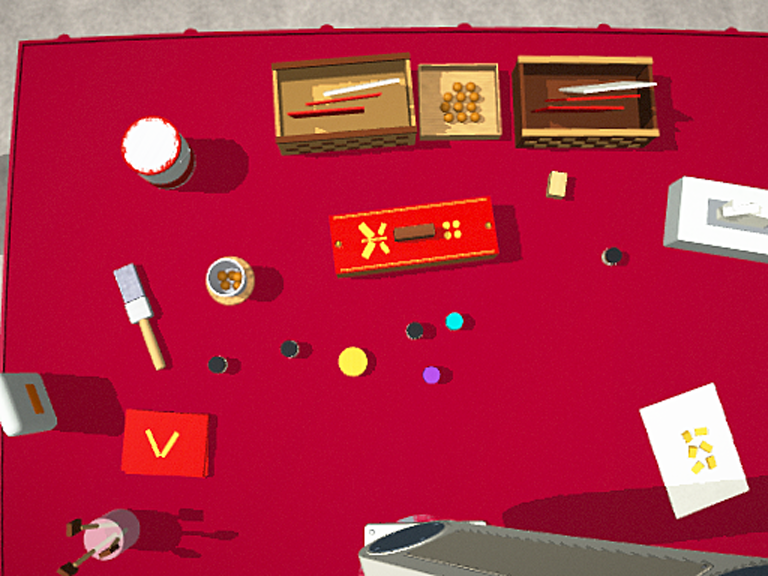

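```bash
python3 - <<'E'
from h import *
np.set_printoptions(precision=1,suppress=True)
H={'cover':64,'gift_box':0,'jar0':0,'cup':4,'coaster':0,'leaf_tin':0,'stamp':0,'brush':0}
for n in ['cover','gift_box','pin_a','pin_b','jar0','cup','coaster','leaf_tin','stamp','brush','sweet0_center']:
    for c in ['top','scene']:
        for d in ctrl.landmark_of(n,c):
            if d['p']>.2: print(n,c,round(d['p'],2),np.array(d['uv']),unproj(c,d['uv'],{'pin_a':58,'pin_b':58,'cover':58,'cup':4,'sweet0_center':25}.get(n,0))[0])
E
```

```text
cover top 0.64 [274.5 157.8] [611.9  16.1  58. ]
cover scene 0.85 [255.7 209.6] [615.2  16.5  58. ]
cover scene 0.47 [257.5 231. ] [683.8 -33.1  58. ]
gift_box scene 0.74 [254.2 228.4] [617.7  10.3   0. ]
pin_a scene 0.77 [216.  235.6] [ 636.2 -121.2   58. ]
pin_a scene 0.59 [287.7 186.9] [589.3 150.9  58. ]
pin_b scene 0.77 [216.  235.6] [ 636.2 -121.2   58. ]
pin_b scene 0.59 [287.7 186.9] [589.3 150.9  58. ]
jar0 top 0.68 [146.7 244.9] [387.9 366.6   0. ]
jar0 top 0.68 [274.7 220.6] [448.6  16.6   0. ]
jar0 top 0.59 [286.  248.6] [372.1 -12.5   0. ]
jar0 top 0.53 [301.5 213.8] [465.9 -57.2   0. ]
jar0 top 0.52 [406.6 171.6] [ 578.  -356.3    0. ]
jar0 top 0.45 [190.7 232.8] [419.2 245.9   0. ]
jar0 scene 0.69 [200.6 213. ] [475.5 -64.8   0. ]
jar0 scene 0.64 [194.8 189.5] [369.6 -16.8   0. ]
jar0 scene 0.62 [293.1 154.6] [397.2 354.    0. ]
jar0 scene 0.58 [115.8 282. ] [ 571.6 -354.     0. ]
jar0 scene 0.57 [215.4 198.3] [443.6   6.2  -0. ]
jar0 scene 0.54 [272.1 167.9] [418.1 243.1   0. ]
cup top 0.77 [153.  186.9] [546.3 349.2   4. ]
cup top 0.32 [276.2 219.6] [451.1  12.6   4.
[... 253 characters left out ...]
. ]
leaf_tin top 0.75 [234.8 243.7] [387.8 126.2   0. ]
leaf_tin scene 0.77 [235.8 176. ] [385.1 122.8   0. ]
leaf_tin scene 0.67 [253.  230.8] [623.3   1.7  -0. ]
leaf_tin scene 0.29 [327.7 174.3] [554.  356.9   0. ]
stamp top 0.55 [368.5 122.9] [ 718.6 -254.9    0. ]
stamp scene 0.61 [183.9 300.6] [ 713.5 -261.4    0. ]
brush top 0.87 [ 97.6 210.8] [482.9 504.6   0. ]
brush scene 0.8 [342.2 152.7] [490.1 495.6   0. ]
brush scene 0.74 [180.6 302.1] [ 712.6 -269.2    0. ]
brush scene 0.34 [254.9 213.2] [568.1  52.4   0. ]
sweet0_center top 0.62 [146.6 241.1] [397.9 361.5  25. ]
sweet0_center top 0.56 [157.1 187.6] [541.7 333.7  25. ]
sweet0_center scene 0.32 [289.2 188.8] [564.6 181.6  25. ]
```

The top and scene pictures show four black-lidded jars, at about (388,360), (419,245), (447,12) and (575,-355). Two similar things, turquoise at (466,-60) and purple (372,-13), are not meant. The cover and box are near (612,16). I'll swing the arm over the box and look with the wrist camera.

Emit:
jog_arm(steps=[[[0.04, -0.002, 0, 0, 0, -3.7, -1], [0.04, -0.002, 0, 0, 0, -3.7, -1], [0.04, -0.002, 0, 0, 0, -3.7, -1], [0.04, -0.002, 0, 0, 0, -3.7, -1], [0.04, -0.002, 0, 0, 0, -3.7, -1], [0.04, -0.002, 0, 0, 0, -3.7, -1], [0.04, -0.002, 0, 0, 0, -3.7, -1], [0.04, -0.002, 0, 0, 0, -3.7, -1], [0.04, -0.002, 0, 0, 0, -3.7, -1], [0.04, -0.002, 0, 0, 0, -3.7, -1], [0.04, -0.002, 0, 0, 0, -3.7, -1], [0.04, -0.002, 0, 0, 0, -3.7, -1], [0.04, -0.002, 0, 0, 0, -3.7, -1], [0.04, -0.002, 0, 0, 0, -3.7, -1], [0.04, -0.002, 0, 0, 0, -3.7, -1], [0.04, -0.002, 0, 0, 0, -3.7, -1], [0.04, -0.002, 0, 0, 0, -3.7, -1], [0.04, -0.002, 0, 0, 0, -3.7, -1], [0.04, -0.002, 0, 0, 0, -3.7, -1], [0.04, -0.002, 0, 0, 0, -3.7, -1]]])

```text
t: 2.92
ee_pos: [611.0, 18.5, 404.8]
orientation: [2.194, 2.248, 0.001]
ft_force: [0.7, 0.3, 0.5]
width: 87.9
```

```bash
cat >> h.py <<'E'
def st():
    o=ctrl.get_obs(); M=R.from_rotvec(o['orientation']).as_matrix()
    print('t',round(o['t'],2),'tcp',np.round(o['ee_pos'],1),'yaw',round(np.degrees(np.arctan2(M[1,0],M[0,0])),2),'toolz',np.round(M[:,2],3),'w',round(o['width'],1),'F',np.round(o['ft_force'],1),'q',np.round(o['qpos'],3))
    return o,M
def logfk():
    import json
    o=ctrl.get_obs(); open('fk.jsonl','a').write(json.dumps([list(map(float,o['qpos'])),list(map(float,o['ee_pos'])),list(map(float,o['orientation']))])+'\n')
E
python3 - <<'E'
from h import *
st(); logfk(); save('wrist','w1',s=1.5)
T=pose('wrist')
for n in ['cover','pin_a','gift_box']:
  for d in ctrl.landmark_of(n,'wrist'):
    print(n,round(d['p'],2),np.round(d['uv'],1),unproj('wrist',d['uv'],58 if n=='cover' else 64,T)[0])
E
```

```text
t 2.92 tcp [611.   18.5 404.8] yaw 91.42 toolz [ 0.001  0.    -1.   ] w 87.9 F [0.7 0.3 0.5] q [ 0.011  0.403  1.661  0.     1.077 -0.014]
cover 0.66 [261.7 176.5] [616.77513463  22.78188848  58.        ]
pin_a 0.66 [276.  274.9] [ 640.17054244 -106.95736166   64.        ]
pin_a 0.47 [251.1  60.4] [600.67483282 149.62788905  64.        ]
gift_box 0.26 [271.7 274.1] [ 634.50938615 -105.96289093   64.        ]
```

View pics/w1.png

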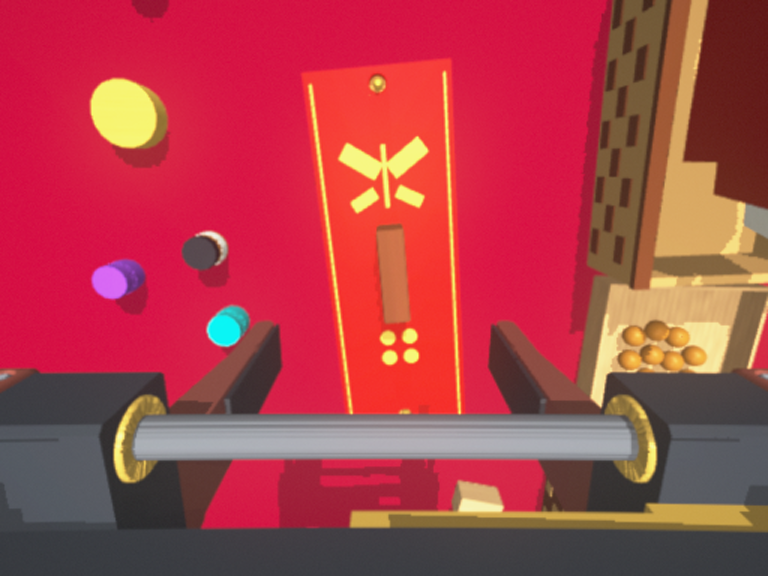

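```bash
cat >> h.py <<'E'
def rect(c,name,z,k=0,T=None):
    T=pose(c) if T is None else T
    L=ctrl.trace(name,c)
    m=L[k]['pixels'].astype(np.uint8)
    cs=max(cv2.findContours(m,cv2.RETR_EXTERNAL,cv2.CHAIN_APPROX_NONE)[0],key=cv2.contourArea).reshape(-1,2)
    P=unproj(c,cs,z,T)[:,:2].astype(np.float32)
    (cx,cy),(a,b),ang=cv2.minAreaRect(P)
    if a<b: ang+=90
    return L[k]['p'],(cx,cy),(a,b),(ang+0)%180
E
python3 - <<'E'
from h import *
a=unproj('wrist',[[251.3,55.3],[270,273.5]],69);print(a); d=a[0]-a[1]; print(np.hypot(d[0],d[1]),a.mean(0),np.degrees(np.arctan2(d[1],d[0])))
ctrl.get_image('top');ctrl.get_image('wrist')
print('top',rect('top','cover',64)); print(rect('wrist','cover',64))
# batten corners top in wrist image
b=unproj('wrist',np.array([[376,227],[402,225],[411,320],[384,324]])/1.5,96);print(b,b.mean(0))
E
```

```text
[[ 602.09935295  145.89135377   69.        ]
 [ 631.01394879 -110.17694594   69.        ]]
257.69561107129795 [616.55665087  17.85720391  69.        ] 96.44240845369454
top (0.73, (605.2841796875, 115.25923919677734), (103.92800903320312, 85.37702941894531), 5.79652738571167)
(0.75, (617.1971435546875, 18.329925537109375), (104.94479370117188, 280.0616455078125), 96.45816326141357)
[[603.86135289  48.07820947  96.        ]
 [621.79500055  49.81596575  96.        ]
 [630.59821087 -19.99887501  96.        ]
 [610.79597362 -23.53750609  96.        ]] [616.76263448  13.58944853  96.        ]
```

Emit:
jog_arm(steps=[[[-0.0053, 0.0059, 0, 0, 0, -5, -1], [0, 0, 0.03, 0, 0, 0, -0.3], [0, 0, 0.03, 0, 0, 0, -0.2], [0, 0, 0.03, 0, 0, 0, -0.2], [0, 0, 0.03, 0, 0, 0, -0.2], [0, 0, 0.02, 0, 0, 0, -0.2], [0, 0, 0.015, 0, 0, 0, -0.2], [0, 0, 0, 0, 0, 0, -0.2]]])

```text
t: 3.98
ee_pos: [616.6, 9.7, 247.6]
orientation: [-2.099, -2.335, 0.002]
ft_force: [0.2, 0.3, 0.1]
width: 53.2
```

```bash
python3 - <<'E'
from h import *
st(); logfk(); save('wrist','w2',s=1.5)
E
```

```text
t 3.98 tcp [616.6   9.7 247.6] yaw 96.09 toolz [-0.002 -0.    -1.   ] w 53.2 F [0.2 0.3 0.1] q [-0.004  0.618  1.732 -0.     0.793 -0.11 ]
```

View pics/w2.png

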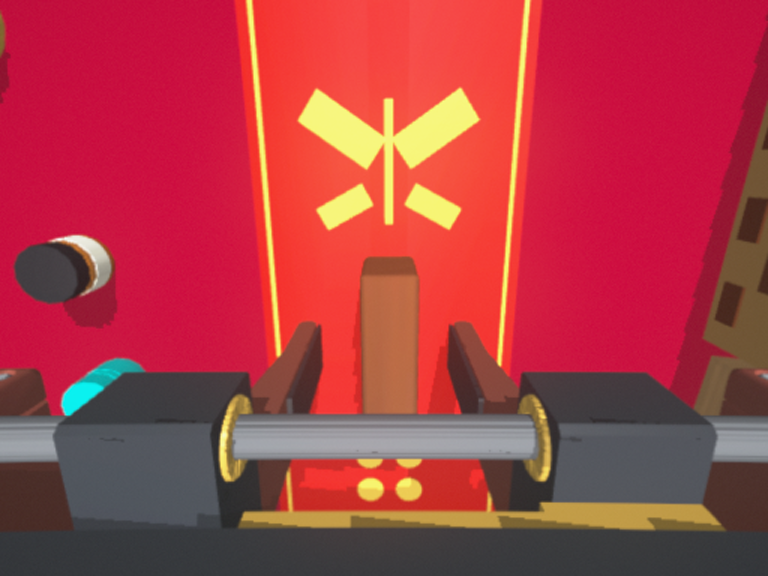

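Emit:
jog_arm(steps=[[[0, 0, 0, 0, 0, 0, 0.3], [0, 0, 0, 0, 0, 0, 0.8], [0, 0, 0, 0, 0, 0, 1], [0, 0, 0, 0, 0, 0, 1], [0, 0, 0, 0, 0, 0, 1], [0, 0, 0, 0, 0, 0, 1]]])

```text
t: 4.53
ee_pos: [616.9, 11.3, 250.1]
orientation: [2.097, 2.339, 0.001]
ft_force: [0.5, 1.1, 0.9]
width: 19.7
```

```bash
python3 - <<'E'
from h import *
st(); logfk(); print(proj('top',[[440,-240,0],[490,-95,0],[390,-95,0],[490,-385,0],[390,-385,0]])*1.5)
E
```

```text
t 4.53 tcp [616.9  11.3 250.1] yaw 96.25 toolz [ 0.001 -0.    -1.   ] w 19.7 F [0.5 1.1 0.9] q [-1.000e-03  6.150e-01  1.731e+00 -0.000e+00  7.950e-01 -1.100e-01]
[[551.94412956 332.83739498]
 [472.47462165 307.13032824]
 [474.13965452 362.0365518 ]
 [627.51277113 304.09222252]
 [630.29543258 358.17923891]]
```

Emit:
jog_arm(steps=[[[0, 0, -0.01, 0, 0, 0, 1], [0, 0, -0.015, 0, 0, 0, 1], [0, 0, -0.025, 0, 0, 0, 1], [0, 0, -0.03, 0, 0, 0, 1], [-0.02, -0.0173, 0, 0, 0, 0, 1], [-0.025, -0.022, 0, 0, 0, 0, 1], [-0.025, -0.022, 0, 0, 0, 0, 1], [-0.025, -0.022, 0, 0, 0, 0, 1], [-0.025, -0.022, 0, 0, 0, 0, 1], [-0.025, -0.022, 0, 0, 0, 0, 1], [-0.025, -0.022, 0, 0, 0, 0, 1], [-0.025, -0.022, 0, 0, 0, 0, 1], [-0.025, -0.022, 0, 0, 0, 0, 1], [-0.01, -0.01, 0, 0, 0, 0, 1], [0, 0, 0.03, 0, 0, 0, 1], [0, 0, 0.03, 0, 0, 0, 1], [0, 0, 0.03, 0, 0, 0, 1], [0, 0, 0.02, 0, 0, 0, 1], [0, 0, 0, 0, 0, 0, 1]]])

```text
t: 6.12
ee_pos: [438.2, -238.6, 216.8]
orientation: [-2.093, -2.334, 0.002]
ft_force: [0.2, 0.6, -3.4]
width: 19.8
```

```bash
python3 - <<'E'
from h import *
st(); logfk(); save('top','t2',s=1.5)
E
```

```text
t 6.12 tcp [ 438.2 -238.6  216.8] yaw 96.22 toolz [-0.006  0.003 -1.   ] w 19.8 F [ 0.2  0.6 -3.4] q [-0.522  0.554  2.002  0.     0.592 -0.631]
```

View pics/t2.png

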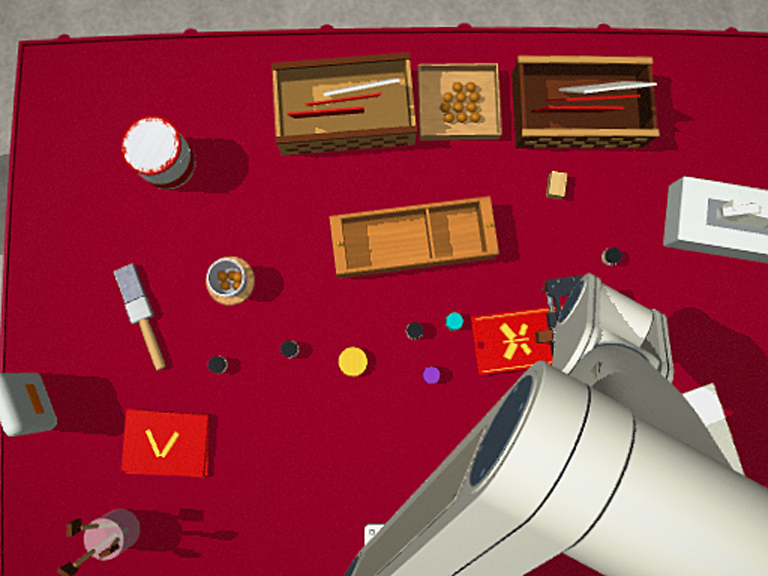

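Emit:
jog_arm(steps=[[[0, 0, 0.012, 0, 0, 0, 1], [0, 0, 0.008, 0, 0, 0, 1], [0, 0, 0.003, 0, 0, 0, 1], [0, 0, 0, 0, 0, 0, 1], [0, 0, 0, 0, 0, 0, 1]]])

```text
t: 6.58
ee_pos: [439.9, -239.4, 197.0]
orientation: [2.097, 2.339, 0.0]
ft_force: [-0.8, -0.3, -1.9]
width: 19.7
```

Emit:
jog_arm(steps=[[[0, 0, 0.003, 0, 0, 0, 1], [0, 0, 0, 0, 0, 0, 1], [0, 0, 0, 0, 0, 0, 1]]])

```text
t: 6.83
ee_pos: [439.7, -239.4, 193.8]
orientation: [2.097, 2.339, 0.0]
ft_force: [0.7, -0.1, -2.1]
width: 19.9
```

Emit:
jog_arm(steps=[[[0, 0, 0.002, 0, 0, 0, 1], [0, 0, 0, 0, 0, 0, 1], [0, 0, 0, 0, 0, 0, 1]]])

```text
t: 7.08
ee_pos: [439.9, -239.5, 192.0]
orientation: [2.097, 2.339, 0.0]
ft_force: [-0.0, 0.2, 3.1]
width: 19.8
```

Emit:
jog_arm(steps=[[[0, 0, 0, 0, 0, 0, 0.2], [0, 0, 0, 0, 0, 0, -0.3], [0, 0, 0, 0, 0, 0, -0.3], [0, 0, -0.02, 0, 0, 0, -0.3], [0, 0, -0.03, 0, 0, 0, -0.3], [0, 0, -0.03, 0, 0, 0, -0.3], [-0.02, 0.02, -0.03, 0, 0, 0, -0.3], [-0.02, 0.02, -0.02, 0, 0, 0, -0.3], [-0.02, 0.02, 0, 0, 0, 0, -0.3], [-0.02, 0.02, 0, 0, 0, 0, -0.3], [-0.02, 0.02, 0, 0, 0, 0, -0.3], [-0.02, 0.02, 0, 0, 0, 0, -0.3], [0, 0, 0, 0, 0, 0, -0.3]]])

```text
t: 8.17
ee_pos: [575.0, -348.2, 322.0]
orientation: [2.095, 2.335, 0.001]
ft_force: [-0.8, 0.3, -0.2]
width: 57.0
```

```bash
cat >> h.py <<'E'
def jars(c,z=15,n='jar0'):
    out=[]
    T=pose(c)
    for d in ctrl.trace(n,c):
        if d['p']<.25: continue
        l,t,r,b=d['bbox']; out.append((round(d['p'],2),np.round([(l+r)/2,(t+b)/2],1),np.round(unproj(c,[(l+r)/2,(t+b)/2],z,T)[0],1)))
    return out
def jarlid(c):
    "dark lid blobs -> position at z=30"
    T=pose(c); im=ctrl.get_image(c).astype(int)
    res=[]
    for d in ctrl.look_for('jar0',c):
        l,t,r,b=[int(round(v)) for v in d['bbox']]; 
        l,t=max(l-2,0),max(t-2,0); s=im[t:b+3,l:r+3]; m=(s.max(2)<75).astype(np.uint8)
        n,lab,stt,cen=cv2.connectedComponentsWithStats(m)
        if n<2: res.append((round(d['p'],2),'nolid',d['bbox'])); continue
        k=1+np.argmax(stt[1:,4]); uv=cen[k]+[l,t]
        res.append((round(d['p'],2),stt[k,4],np.round(uv,1),np.round(unproj(c,uv,28,T)[0],1)))
    return res
E
python3 - <<'E'
from h import *
st(); logfk(); save('wrist','w3',s=1.5)
for r in jars('wrist'): print(r)
for r in jarlid('wrist'): print(r)
ctrl.get_image('top')
for r in jarlid('top'): print('top',r)
E
```

```text
t 8.17 tcp [ 575.  -348.2  322. ] yaw 96.2 toolz [ 0.004 -0.003 -1.   ] w 57.0 F [-0.8  0.3 -0.2] q [-0.562  0.584  1.573 -0.     0.98  -0.67 ]
(0.81, array([259.4, 189.2]), array([ 577.3, -353.6,   15. ]))
(0.76, 'nolid', [250.4, 176.4, 278.6, 209.1])
top (0.57, np.int32(96), array([144.1, 242.7]), array([393.7, 367.5,  28. ]))
top (0.45, np.int32(92), array([192.2, 232. ]), array([420.5, 238.4,  28. ]))
```

View pics/w3.png

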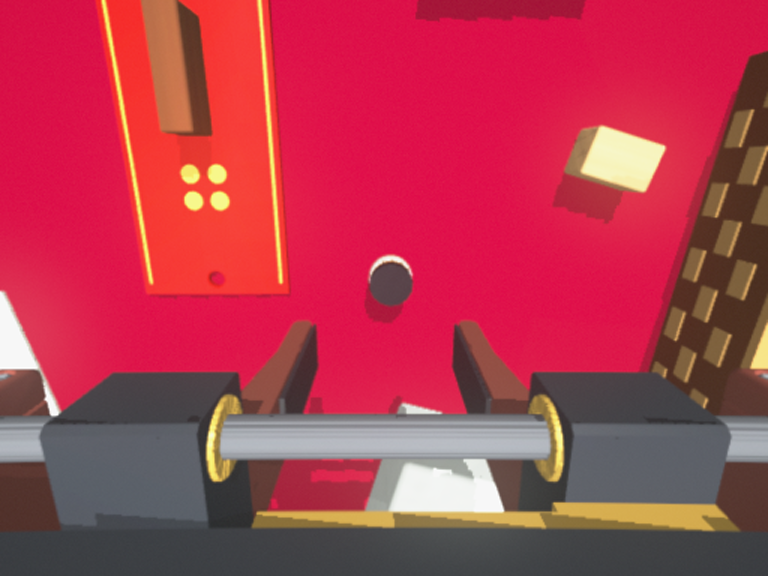

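```bash
cat >> h.py <<'E'
def go(P,yaw=None,z=None):
    "world delta in tool frame from measured pose to grasp xy P"
    o,M=st(); d=np.array([P[0],P[1],z if z is not None else o['ee_pos'][2]])-o['ee_pos']
    print('tool delta',np.round(M.T@d,1))
    if yaw is not None:
        y=np.degrees(np.arctan2(M[1,0],M[0,0])); print('rz',round(-((yaw-y+180)%360-180),2))
E
python3 - <<'E'
from h import *
print(unproj('wrist',[260.3,189.3],30)); go([577.3,-358.5],None,185)
E
```

```text
[[ 575.09935141 -347.2950842    30.        ]]
t 8.52 tcp [ 571.3 -345.   321.7] yaw 96.25 toolz [-0.001  0.    -1.   ] w 57.3 F [-0.8 -0.5  0.3] q [-0.561  0.579  1.583  0.     0.981 -0.67 ]
tool delta [-14.2   4.6 136.6]
```

```bash
cat >> h.py <<'E'
def jarw(n='jar0',c='wrist'):
    "fresh image; lid centre via dark threshold"
    o=ctrl.get_obs(); T=pose(c); im=ctrl.get_image(c).astype(int); r=[]
    for d in ctrl.look_for(n,c):
        if d['p']<.3: continue
        l,t,rr,b=[int(round(v)) for v in d['bbox']]; l,t=max(l-3,0),max(t-3,0); s=im[t:b+4,l:rr+4]
        m=((s.max(2)-s.min(2)<35)&(s.max(2)<110)).astype(np.uint8)
        k,lab,stt,cen=cv2.connectedComponentsWithStats(m)
        if k<2: r.append((d['p'],'nolid',d['bbox'])); continue
        j=1+np.argmax(stt[1:,4]); 
        ux,uy=stt[j,0]+(stt[j,2]-1)/2+l, stt[j,1]+(stt[j,3]-1)/2+t
        r.append((round(d['p'],2),stt[j,2:5],np.round([ux,uy],1),np.round(unproj(c,[ux,uy],30,T)[0],1)))
    return r
E
python3 - <<'E'
from h import *
for r in jarw(): print(r)
st()
for r in jarw(): print(r)
E
```

```text
(0.64, array([ 26,  28, 577], dtype=int32), array([264.5, 193.5]), array([ 579.9, -351.2,   30. ]))
t 8.62 tcp [ 571.6 -345.2  321.9] yaw 96.24 toolz [-0.  0. -1.] w 56.9 F [-0.1  0.2 -0.4] q [-0.561  0.579  1.582  0.     0.981 -0.67 ]
(0.61, array([ 27,  27, 585], dtype=int32), array([264., 193.]), array([ 579.7, -351.2,   30. ]))
```

Emit:
jog_arm(steps=[[[-0.0076, 0.0066, 0, 0, 0, 0, -0.3], [0, 0, 0.035, 0, 0, 0, -0.3], [0, 0, 0.035, 0, 0, 0, -0.3], [0, 0, 0.03, 0, 0, 0, -0.3], [0, 0, 0.022, 0, 0, 0, -0.3], [0, 0, 0.014, 0, 0, 0, -0.3], [0, 0, 0, 0, 0, 0, -0.3], [0, 0, 0, 0, 0, 0, 0.5], [0, 0, 0, 0, 0, 0, 1], [0, 0, 0, 0, 0, 0, 1], [0, 0, 0, 0, 0, 0, 1]]])

```text
t: 9.63
ee_pos: [579.7, -352.7, 186.4]
orientation: [2.097, 2.338, 0.0]
ft_force: [0.0, 0.5, 0.2]
width: 34.1
```

```bash
python3 - <<'E'
from h import *
logfk(); th=np.radians(6.4); C=np.array([617,13.4]); ex=np.array([np.cos(th),np.sin(th)]); ey=np.array([-np.sin(th),np.cos(th)])
# jar bay centre: bay from y=144.5-20-152..: 
yc=144.5-20-76; print('jarbay',C+yc*ey,'sweet',C-(144.5-20-46)*ey)
for a in(-23,23):
  for b in(-38,38): print(a,b,np.round(C+a*ex+(yc+b)*ey,1))
go(C+23*ex+(yc-38)*ey,6.4)
E
```

```text
jarbay [611.59375679  61.59774408] sweet [625.75031118 -64.61078165]
-23 -38 [593.   21.3]
-23 38 [584.5  96.8]
23 -38 [638.7  26.4]
23 38 [630.2 101.9]
t 9.63 tcp [ 579.7 -352.7  186.4] yaw 96.23 toolz [ 0.001 -0.001 -1.   ] w 34.1 F [0.  0.5 0.2] q [-0.564  0.775  1.591  0.     0.774 -0.673]
tool delta [ 3.704e+02  9.980e+01 -2.000e-01]
rz 89.83
```

Emit:
jog_arm(steps=[[[0, 0, 0, 0, 0, 0, 1], [0, 0, 0, 0, 0, 0, 1], [0, 0, -0.02, 0, 0, 0, 1], [0, 0, -0.03, 0, 0, 0, 1], [0, 0, -0.03, 0, 0, 0, 1], [0.02, 0.005, -0.02, 0, 0, 0, 1], [0.035, 0.01, 0, 0, 0, 0, 1], [0.035, 0.01, 0, 0, 0, 0, 1], [0.035, 0.01, 0, 0, 0, 0, 1], [0.035, 0.01, 0, 0, 0, 0, 1], [0.035, 0.01, 0, 0, 0, 0, 1], [0.035, 0.01, 0, 0, 0, 0, 1], [0.035, 0.01, 0, 0, 0, 0, 1], [0.035, 0.01, 0, 0, 0, 0, 1], [0.035, 0.01, 0, 0, 0, 0, 1], [0.035, 0.005, 0, 0, 0, 0, 1], [0, 0, 0, 0, 0, 7, 1], [0, 0, 0, 0, 0, 7, 1], [0, 0, 0, 0, 0, 7, 1], [0, 0, 0, 0, 0, 7, 1]]])

```text
t: 11.3
ee_pos: [638.5, 26.8, 285.7]
orientation: [-2.605, -1.755, 0.0]
ft_force: [0.3, -0.4, -0.4]
width: 29.2
```

Emit:
jog_arm(steps=[[[0, 0, 0, 0, 0, 7, 1], [0, 0, 0, 0, 0, 7, 1], [0, 0, 0, 0, 0, 7, 1], [0, 0, 0, 0, 0, 7, 1], [0, 0, 0, 0, 0, 7, 1], [0, 0, 0, 0, 0, 7, 1], [0, 0, 0, 0, 0, 7, 1], [0, 0, 0, 0, 0, 7, 1], [0, 0, 0, 0, 0, 5.8, 1], [0, 0, 0, 0, 0, 0, 1], [0, 0, 0, 0, 0, 0, 1]]])

```text
t: 12.22
ee_pos: [638.5, 26.2, 285.7]
orientation: [-3.136, -0.181, 0.0]
ft_force: [-0.5, 0.2, -0.5]
width: 29.5
```

```bash
python3 - <<'E'
from h import *
logfk(); save('wrist','w4',s=1.5); go([638.7,26.4],6.4,196)
E
```

```text
t 12.27 tcp [638.5  26.2 285.7] yaw 6.62 toolz [-0. -0. -1.] w 29.6 F [ 0.8 -0.  -0.6] q [ 0.022  0.589  1.668 -0.     0.885  1.478]
tool delta [ 0.2 -0.2 89.7]
rz 0.22
```

View pics/w4.png

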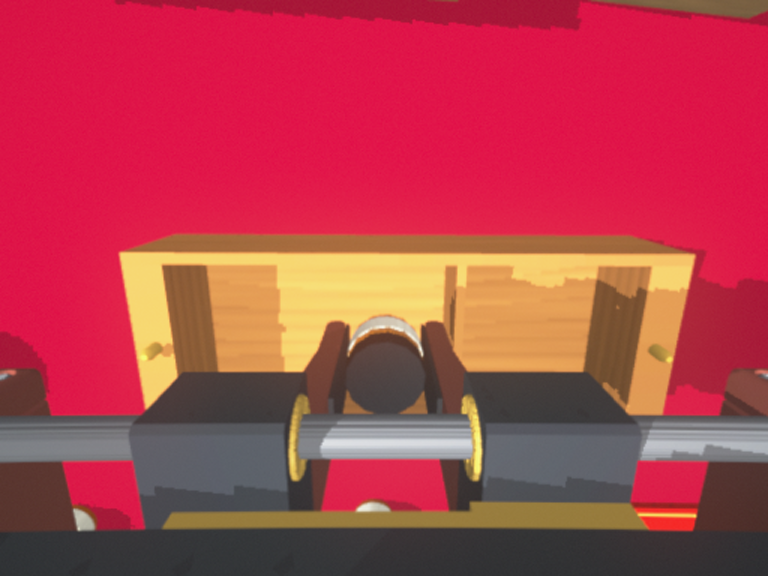

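```bash
python3 - <<'E'
from h import *
P=unproj('wrist',np.array([[121,253],[693,254]])/1.5,58); print(P)
d=P[0]-P[1]; L=np.hypot(*d[:2]); u=d[:2]/L; print(L,np.degrees(np.arctan2(u[1],u[0])), P.mean(0)[:2]-52*np.array([u[1],-u[0]]))
E
```

```text
[[ 652.50675729  162.55473306   58.        ]
 [ 685.16801903 -122.05463464   58.        ]]
286.477311847421 96.54652333108842 [617.1764485   14.32153222]
```

Emit:
jog_arm(steps=[[[0, 0, 0.03, 0, 0, 0, 1], [0, 0, 0.03, 0, 0, 0, 1], [0, 0, 0.02, 0, 0, 0, 1], [0, 0, 0.01, 0, 0, 0, 1], [0, 0, 0.003, 0, 0, 0, 1], [0, 0, 0, 0, 0, 0, 1], [0, 0, 0, 0, 0, 0, 0.15], [0, 0, 0, 0, 0, 0, 0.15], [0, 0, 0, 0, 0, 0, 0.15]]])

```text
t: 13.02
ee_pos: [639.0, 26.2, 193.4]
orientation: [3.137, 0.177, 0.002]
ft_force: [-0.6, 0.1, 0.5]
width: 37.1
```

```bash
python3 - <<'E'
from h import *
logfk();st()
for r in jarw(c='top'): print(r)
for r in jarw(c='scene'): print(r)
E
```

```text
t 13.02 tcp [639.   26.2 193.4] yaw 6.47 toolz [ 0.001  0.    -1.   ] w 37.1 F [-0.6  0.1  0.5] q [0.022 0.725 1.686 0.    0.729 1.48 ]
(0.49, array([ 13,  11, 108], dtype=int32), array([145., 243.]), array([392.8, 364.7,  30. ]))
(0.66, array([1, 3, 3], dtype=int32), array([195., 210.]), array([489., -89.,  30.]))
(0.55, array([ 8,  7, 43], dtype=int32), array([295.5, 147. ]), array([402.1, 357.9,  30. ]))
(0.43, 'nolid', [188.6, 177.6, 203.2, 194.0])
```

Emit:
jog_arm(steps=[[[0, 0, -0.02, 0, 0, 0, 0.15], [0, 0, -0.03, 0, 0, 0, 0.15], [0, 0, -0.03, 0, 0, 0, 0], [-0.02, 0, -0.03, 0, 0, 0, -0.3], [-0.03, -0.002, -0.02, 0, 0, 0, -0.3], [-0.03, -0.002, 0, 0, 0, 0, -0.3], [-0.03, -0.002, 0, 0, 0, 0, -0.3], [-0.03, -0.002, 0, 0, 0, 0, -0.3], [-0.03, 0, 0, 0, 0, 0, -0.3], [-0.02, 0, 0, 0, 0, 0, -0.3], [0, 0, 0, 0, 0, 0, -0.3], [0, 0, 0, 0, 0, 0, -0.3], [0, 0, 0, 0, 0, 0, -0.3]]])

```text
t: 14.3
ee_pos: [450.3, 12.9, 323.2]
orientation: [3.137, 0.176, 0.004]
ft_force: [0.2, 0.4, 0.5]
width: 57.1
```

```bash
python3 - <<'E'
from h import *
logfk();st()
for r in jarw(): print(r)
st(); save('wrist','w5',s=1.5)
E
```

```text
t 14.3 tcp [450.3  12.9 323.2] yaw 6.44 toolz [ 0.002  0.    -1.   ] w 57.1 F [0.2 0.4 0.5] q [2.000e-03 2.970e-01 2.067e+00 0.000e+00 7.750e-01 1.461e+00]
(0.93, 'nolid', [312.6, 159.9, 344.1, 193.7])
(0.71, 'nolid', [262.2, 238.0, 285.8, 271.5])
(0.64, array([ 27,  28, 592], dtype=int32), array([256. , 183.5]), array([451.5,  15. ,  30. ]))
t 14.4 tcp [450.4  12.9 323. ] yaw 6.44 toolz [ 0.002  0.    -1.   ] w 57.1 F [-0.  -0.2  0. ] q [2.000e-03 2.980e-01 2.066e+00 0.000e+00 7.750e-01 1.461e+00]
```

View pics/w5.png

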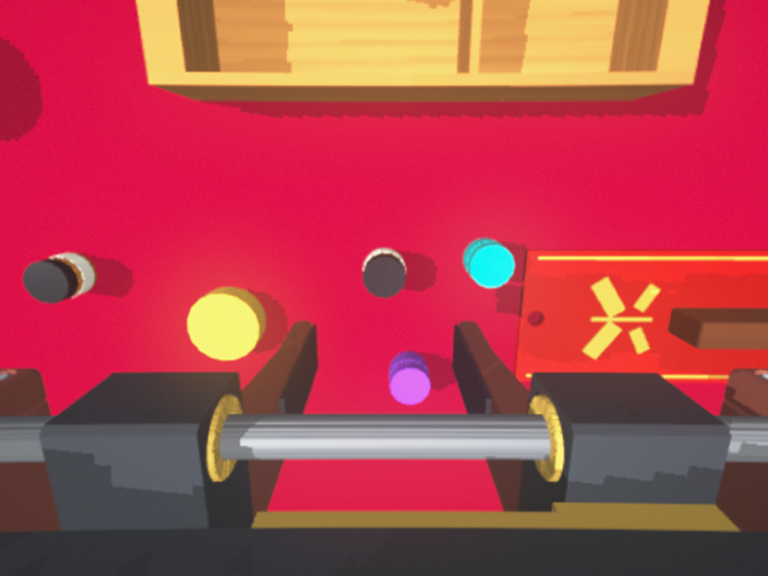

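Emit:
jog_arm(steps=[[[0.0013, -0.0019, 0.03, 0, 0, 0, -0.3], [0, 0, 0.035, 0, 0, 0, -0.3], [0, 0, 0.035, 0, 0, 0, -0.3], [0, 0, 0.022, 0, 0, 0, -0.3], [0, 0, 0.014, 0, 0, 0, -0.3], [0, 0, 0, 0, 0, 0, -0.3], [0, 0, 0, 0, 0, 0, 0.5], [0, 0, 0, 0, 0, 0, 1], [0, 0, 0, 0, 0, 0, 1], [0, 0, 0, 0, 0, 0, 1], [0, 0, 0, 0, 0, 0, 1], [0, 0, 0, 0, 0, 0, 1]]])

```text
t: 15.45
ee_pos: [450.4, 14.9, 187.6]
orientation: [3.137, 0.176, 0.003]
ft_force: [-1.4, -0.7, 8.0]
width: 29.5
```

```bash
python3 - <<'E'
from h import *
logfk(); go([593,21.3],6.4)
E
```

```text
t 15.45 tcp [450.4  14.9 187.6] yaw 6.44 toolz [ 0.002  0.    -1.   ] w 29.5 F [-1.4 -0.7  8. ] q [ 0.007  0.575  2.11  -0.     0.454  1.465]
tool delta [142.4   9.6   0.3]
rz 0.04
```

Emit:
jog_arm(steps=[[[0, 0, -0.02, 0, 0, 0, 1], [0, 0, -0.03, 0, 0, 0, 1], [0, 0, -0.03, 0, 0, 0, 1], [0.02, 0.0016, -0.02, 0, 0, 0, 1], [0.03, 0.002, 0, 0, 0, 0, 1], [0.03, 0.002, 0, 0, 0, 0, 1], [0.03, 0.002, 0, 0, 0, 0, 1], [0.02, 0.002, 0, 0, 0, 0, 1], [0.0124, 0, 0, 0, 0, 0, 1], [0, 0, 0, 0, 0, 0, 1], [0, 0, 0, 0, 0, 0, 1], [0, 0, 0, 0, 0, 0, 1]]])

```text
t: 16.45
ee_pos: [591.4, 21.3, 286.4]
orientation: [-3.137, -0.176, 0.003]
ft_force: [0.2, 1.1, -1.0]
width: 29.2
```

```bash
python3 - <<'E'
from h import *
logfk(); save('wrist','w6',s=1.5); go([593,21.3],6.4,193.6); save('scene','s6',s=1.5)
E
```

```text
t 16.5 tcp [591.3  21.3 286.5] yaw 6.44 toolz [-0.002 -0.    -1.   ] w 29.5 F [-1.  0.  0.] q [ 0.016  0.531  1.778 -0.     0.834  1.474]
tool delta [ 1.8  0.2 92.9]
rz 0.04
```

View pics/w6.png

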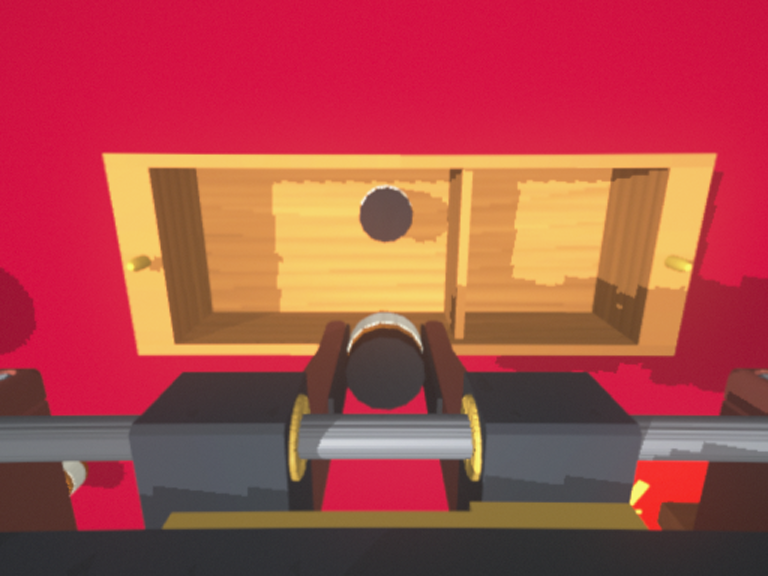

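View pics/s6.png

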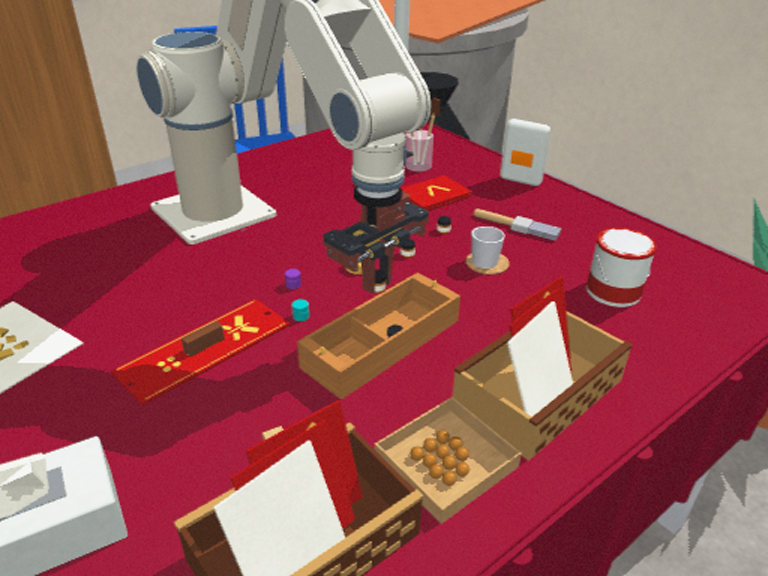

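Emit:
jog_arm(steps=[[[0.0018, 0, 0.03, 0, 0, 0, 1], [0, 0, 0.03, 0, 0, 0, 1], [0, 0, 0.02, 0, 0, 0, 1], [0, 0, 0.01, 0, 0, 0, 1], [0, 0, 0.003, 0, 0, 0, 1], [0, 0, 0, 0, 0, 0, 1], [0, 0, 0, 0, 0, 0, 0.15], [0, 0, 0, 0, 0, 0, 0.15], [0, 0, 0, 0, 0, 0, 0.15], [0, 0, -0.02, 0, 0, 0, 0.15], [0, 0, -0.03, 0, 0, 0, 0.15], [0, 0, -0.03, 0, 0, 0, 0], [0, 0, -0.03, 0, 0, 0, -0.3], [0, 0, -0.02, 0, 0, 0, -0.3]]])

```text
t: 17.72
ee_pos: [594.8, 21.5, 327.0]
orientation: [3.136, 0.176, 0.005]
ft_force: [1.1, 0.4, 0.7]
width: 53.4
```

```bash
python3 - <<'E'
from h import *
logfk(); go([420,240],6.4)
E
```

```text
t 17.72 tcp [594.8  21.5 327. ] yaw 6.43 toolz [ 0.003  0.    -1.   ] w 53.4 F [1.1 0.4 0.7] q [ 0.016  0.477  1.752 -0.     0.909  1.475]
tool delta [-149.2 -236.7   -0.6]
rz 0.03
```

Emit:
jog_arm(steps=[[[-0.015, -0.0235, 0, 0, 0, 0, -0.3], [-0.02, -0.032, 0, 0, 0, 0, -0.3], [-0.02, -0.032, 0, 0, 0, 0, -0.3], [-0.02, -0.032, 0, 0, 0, 0, -0.3], [-0.02, -0.032, 0, 0, 0, 0, -0.3], [-0.02, -0.032, 0, 0, 0, 0, -0.3], [-0.02, -0.032, 0, 0, 0, 0, -0.3], [-0.015, -0.021, 0, 0, 0, 0, -0.3], [0, 0, 0, 0, 0, 0, -0.3], [0, 0, 0, 0, 0, 0, -0.3], [0, 0, 0, 0, 0, 0, -0.3]]])

```text
t: 18.63
ee_pos: [419.1, 239.6, 324.1]
orientation: [-3.136, -0.177, -0.002]
ft_force: [0.6, 0.4, -0.8]
width: 57.2
```

```bash
python3 - <<'E'
from h import *
logfk();
for r in jarw(): print(r)
st(); save('wrist','w7',s=1.5)
E
```

```text
(0.9, array([12,  9, 59], dtype=int32), array([455.5, 263. ]), array([355.5,  16. ,  30. ]))
(0.85, 'nolid', [491.4, 2.4, 512.0, 36.0])
(0.75, array([ 27,  27, 580], dtype=int32), array([258., 181.]), array([422.6, 240. ,  30. ]))
(0.67, array([ 30,  28, 631], dtype=int32), array([130.5, 192.5]), array([395.8, 368.1,  30. ]))
t 18.73 tcp [419.6 239.1 323.9] yaw 6.37 toolz [ 0.001  0.    -1.   ] w 57.2 F [-0.1  0.9  0.3] q [ 0.493  0.338  1.998 -0.     0.804  1.953]
```

View pics/w7.png

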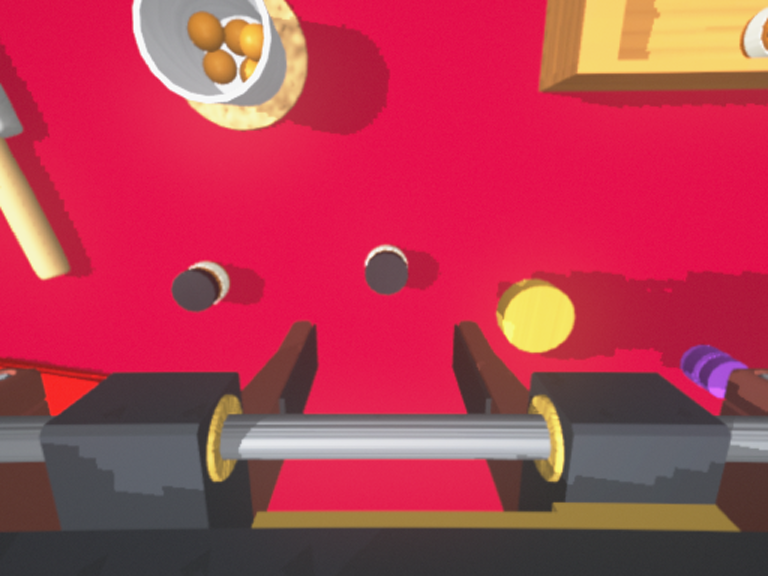

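Emit:
jog_arm(steps=[[[0.003, -0.0005, 0.03, 0, 0, 0, -0.3], [0, 0, 0.035, 0, 0, 0, -0.3], [0, 0, 0.035, 0, 0, 0, -0.3], [0, 0, 0.022, 0, 0, 0, -0.3], [0, 0, 0.014, 0, 0, 0, -0.3], [0, 0, 0, 0, 0, 0, -0.3], [0, 0, 0, 0, 0, 0, 0.5], [0, 0, 0, 0, 0, 0, 1], [0, 0, 0, 0, 0, 0, 1], [0, 0, 0, 0, 0, 0, 1], [0, 0, 0, 0, 0, 0, 1], [0, 0, 0, 0, 0, 0, 1]]])

```text
t: 19.78
ee_pos: [422.2, 240.6, 188.7]
orientation: [-3.136, -0.176, -0.003]
ft_force: [0.3, -2.4, 7.7]
width: 29.7
```

```bash
python3 - <<'E'
from h import *
logfk(); go([630.2,101.9],6.4)
E
```

```text
t 19.78 tcp [422.2 240.6 188.7] yaw 6.44 toolz [ 0.002  0.001 -1.   ] w 29.7 F [ 0.3 -2.4  7.7] q [ 0.494  0.598  2.035 -0.     0.506  1.952]
tool delta [191.2 161.2   0.3]
rz 0.04
```

Emit:
jog_arm(steps=[[[0, 0, -0.02, 0, 0, 0, 1], [0, 0, -0.03, 0, 0, 0, 1], [0, 0, -0.03, 0, 0, 0, 1], [0.015, 0.013, -0.02, 0, 0, 0, 1], [0.028, 0.024, 0, 0, 0, 0, 1], [0.028, 0.024, 0, 0, 0, 0, 1], [0.028, 0.024, 0, 0, 0, 0, 1], [0.028, 0.024, 0, 0, 0, 0, 1], [0.028, 0.024, 0, 0, 0, 0, 1], [0.021, 0.018, 0, 0, 0, 0, 1], [0.015, 0.01, 0, 0, 0, 0, 1], [0, 0, 0, 0, 0, 0, 1], [0, 0, 0, 0, 0, 0, 1], [0, 0, 0, 0, 0, 0, 1]]])

```text
t: 20.95
ee_pos: [628.5, 102.3, 287.4]
orientation: [-3.137, -0.177, 0.002]
ft_force: [-0.5, 0.9, -0.9]
width: 29.4
```

```bash
python3 - <<'E'
from h import *
logfk(); go([630.2,101.9],6.4,194.6); save('wrist','w8',s=1.5)
E
```

```text
t 20.95 tcp [628.5 102.3 287.4] yaw 6.45 toolz [-0.001 -0.    -1.   ] w 29.4 F [-0.5  0.9 -0.9] q [0.143 0.584 1.672 0.    0.887 1.601]
tool delta [ 1.8  0.6 92.8]
rz 0.05
```

View pics/w8.png

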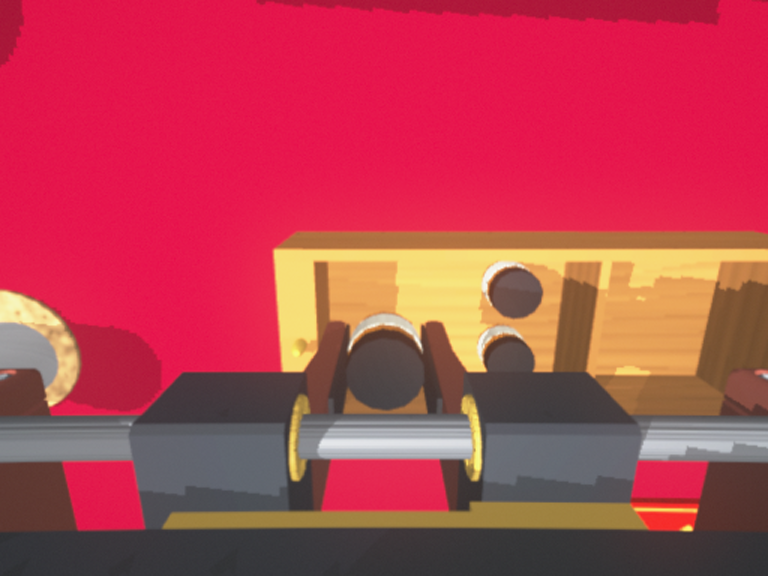

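Emit:
jog_arm(steps=[[[0.001, 0, 0.03, 0, 0, 0, 1], [0, 0, 0.03, 0, 0, 0, 1], [0, 0, 0.02, 0, 0, 0, 1], [0, 0, 0.01, 0, 0, 0, 1], [0, 0, 0.003, 0, 0, 0, 1], [0, 0, 0, 0, 0, 0, 1], [0, 0, 0, 0, 0, 0, 0.15], [0, 0, 0, 0, 0, 0, 0.15], [0, 0, 0, 0, 0, 0, 0.15], [0, 0, -0.02, 0, 0, 0, 0.15], [0, 0, -0.03, 0, 0, 0, 0.15], [0, 0, -0.03, 0, 0, 0, 0], [0, 0, -0.03, 0, 0, 0, -0.3], [0, 0, -0.02, 0, 0, 0, -0.3]]])

```text
t: 22.17
ee_pos: [631.1, 102.2, 328.1]
orientation: [-3.136, -0.176, -0.006]
ft_force: [0.9, 0.7, 0.2]
width: 53.6
```

```bash
python3 - <<'E'
from h import *
logfk(); go([395.8,366],6.4)
E
```

```text
t 22.17 tcp [631.1 102.2 328.1] yaw 6.44 toolz [ 0.004  0.001 -1.   ] w 53.6 F [0.9 0.7 0.2] q [0.142 0.533 1.649 0.    0.956 1.6  ]
tool delta [-204.2 -288.5   -0.7]
rz 0.04
```

Emit:
jog_arm(steps=[[[-0.012, -0.017, 0, 0, 0, 0, -0.3], [-0.021, -0.03, 0, 0, 0, 0, -0.3], [-0.021, -0.03, 0, 0, 0, 0, -0.3], [-0.021, -0.03, 0, 0, 0, 0, -0.3], [-0.021, -0.03, 0, 0, 0, 0, -0.3], [-0.021, -0.03, 0, 0, 0, 0, -0.3], [-0.021, -0.03, 0, 0, 0, 0, -0.3], [-0.021, -0.03, 0, 0, 0, 0, -0.3], [-0.021, -0.03, 0, 0, 0, 0, -0.3], [-0.014, -0.02, 0, 0, 0, 0, -0.3], [-0.01, -0.011, 0, 0, 0, 0, -0.3], [0, 0, 0, 0, 0, 0, -0.3], [0, 0, 0, 0, 0, 0, -0.3], [0, 0, 0, 0, 0, 0, -0.3]]])

```text
t: 23.33
ee_pos: [395.9, 365.1, 325.0]
orientation: [-3.136, -0.176, -0.001]
ft_force: [-0.1, -0.4, -1.0]
width: 57.0
```

```bash
python3 - <<'E'
from h import *
logfk();
for r in jarw(): print(r)
st(); save('wrist','w9',s=1.5)
E
```

```text
(0.84, array([ 27,  27, 571], dtype=int32), array([253., 184.]), array([395.3, 370.2,  30. ]))
(0.45, 'nolid', [259.1, 0.0, 355.8, 60.2])
t 23.43 tcp [396.3 364.8 324.8] yaw 6.37 toolz [ 0.  0. -1.] w 56.9 F [ 0.  -0.6 -0.2] q [ 0.722  0.408  1.879 -0.     0.854  2.182]
```

View pics/w9.png

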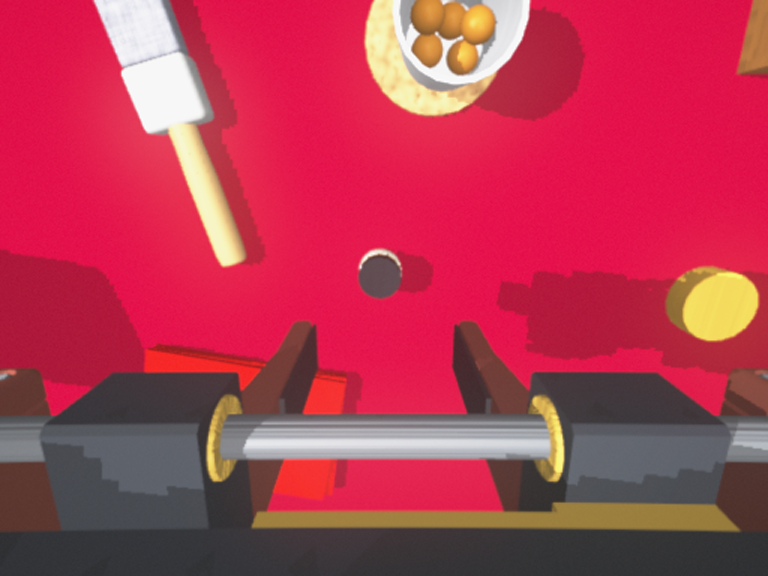

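Emit:
jog_arm(steps=[[[-0.0005, -0.005, 0.03, 0, 0, 0, -0.3], [0, 0, 0.035, 0, 0, 0, -0.3], [0, 0, 0.035, 0, 0, 0, -0.3], [0, 0, 0.022, 0, 0, 0, -0.3], [0, 0, 0.014, 0, 0, 0, -0.3], [0, 0, 0, 0, 0, 0, -0.3], [0, 0, 0, 0, 0, 0, 0.5], [0, 0, 0, 0, 0, 0, 1], [0, 0, 0, 0, 0, 0, 1], [0, 0, 0, 0, 0, 0, 1], [0, 0, 0, 0, 0, 0, 1], [0, 0, 0, 0, 0, 0, 1]]])

```text
t: 24.48
ee_pos: [394.9, 370.5, 189.8]
orientation: [-3.136, -0.176, -0.002]
ft_force: [-0.7, -1.3, 6.9]
width: 29.7
```

```bash
python3 - <<'E'
from h import *
logfk(); go([584.5,96.8],6.4)
E
```

```text
t 24.48 tcp [394.9 370.5 189.8] yaw 6.44 toolz [ 0.001  0.001 -1.   ] w 29.7 F [-0.7 -1.3  6.9] q [ 0.732  0.641  1.913 -0.     0.586  2.19 ]
tool delta [157.7 293.3  -0. ]
rz 0.04
```

Emit:
jog_arm(steps=[[[0, 0, -0.02, 0, 0, 0, 1], [0, 0, -0.03, 0, 0, 0, 1], [0, 0, -0.03, 0, 0, 0, 1], [0.008, 0.015, -0.02, 0, 0, 0, 1], [0.018, 0.034, 0, 0, 0, 0, 1], [0.018, 0.034, 0, 0, 0, 0, 1], [0.018, 0.034, 0, 0, 0, 0, 1], [0.018, 0.034, 0, 0, 0, 0, 1], [0.018, 0.034, 0, 0, 0, 0, 1], [0.018, 0.034, 0, 0, 0, 0, 1], [0.018, 0.034, 0, 0, 0, 0, 1], [0.014, 0.026, 0, 0, 0, 0, 1], [0.01, 0.014, 0, 0, 0, 0, 1], [0, 0, 0, 0, 0, 0, 1], [0, 0, 0, 0, 0, 0, 1], [0, 0, 0, 0, 0, 0, 1]]])

```text
t: 25.82
ee_pos: [583.5, 97.8, 288.5]
orientation: [-3.136, -0.177, 0.002]
ft_force: [-0.5, 0.1, -1.4]
width: 29.5
```

```bash
python3 - <<'E'
from h import *
logfk(); go([584.5,96.8],6.4,194.6); save('wrist','w10',s=1.5)
E
```

```text
t 25.82 tcp [583.5  97.8 288.5] yaw 6.47 toolz [-0.001  0.    -1.   ] w 29.5 F [-0.5  0.1 -1.4] q [0.146 0.528 1.777 0.    0.837 1.604]
tool delta [ 1.   1.2 93.9]
rz 0.07
```

View pics/w10.png

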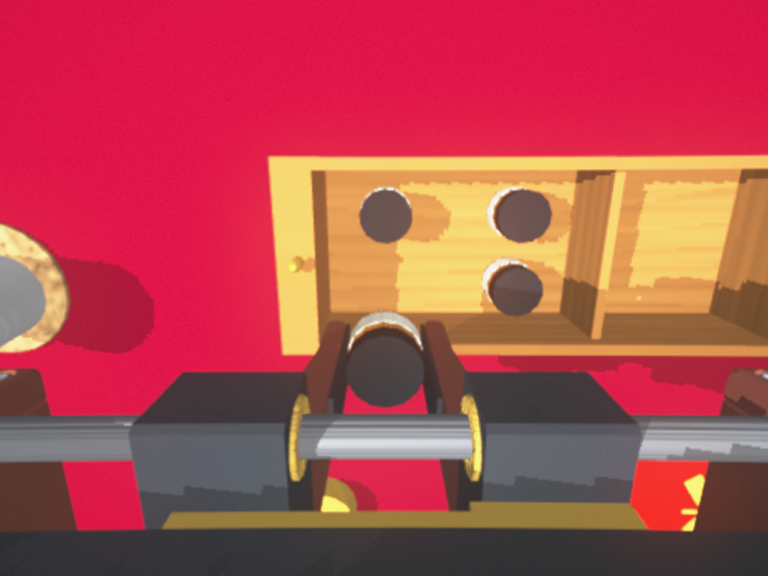

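Emit:
jog_arm(steps=[[[0.001, 0.001, 0.03, 0, 0, 0, 1], [0, 0, 0.03, 0, 0, 0, 1], [0, 0, 0.02, 0, 0, 0, 1], [0, 0, 0.01, 0, 0, 0, 1], [0, 0, 0.003, 0, 0, 0, 1], [0, 0, 0, 0, 0, 0, 1], [0, 0, 0, 0, 0, 0, 0.15], [0, 0, 0, 0, 0, 0, 0.15], [0, 0, 0, 0, 0, 0, 0.15], [0, 0, -0.02, 0, 0, 0, 0.15], [0, 0, -0.03, 0, 0, 0, 0.15], [0, 0, -0.03, 0, 0, 0, 0], [0, 0, -0.03, 0, 0, 0, -0.3], [0, 0, -0.03, 0, 0, 0, -1], [0, 0, -0.03, 0, 0, 0, -1], [0, 0, 0, 0, 0, 0, -1], [0, 0, 0, 0, 0, 0, -1]]])

```text
t: 27.28
ee_pos: [585.9, 96.1, 368.0]
orientation: [-3.136, -0.176, -0.007]
ft_force: [0.2, 0.3, -0.9]
width: 74.0
```

```bash
cat > kin.py <<'E'
import numpy as np, json
from scipy.spatial.transform import Rotation as R
from scipy.optimize import least_squares
def fk(q,p):
    h,a1,L1,a3,L2,d6=p
    A=R.from_euler('z',q[0]); B=A*R.from_euler('y',q[1]); C=B*R.from_euler('y',q[2])
    P=np.array([0,0,h])+A.apply([a1,0,0])+B.apply([0,0,L1])+C.apply([a3,0,L2])
    D=C*R.from_euler('z',q[3]); E=D*R.from_euler('y',q[4]); F=E*R.from_euler('z',q[5])
    return P+F.apply([0,0,d6]), F
def load():
    return [json.loads(l) for l in open('fk.jsonl')]
def fit():
    D=load()
    f=lambda p: np.concatenate([fk(q,p)[0]-x for q,x,r in D])
    s=least_squares(f,[400,0,400,0,400,90]); return s.x,np.abs(s.fun).max()
E
python3 - <<'E'
from h import *
logfk(); st(); save('wrist','w11',s=1.5)
from kin import *
p,e=fit(); print(np.round(p,1),e)
q,x,r=load()[-1]; P,F=fk(q,p); print((R.from_rotvec(r).inv()*F).as_euler('zyx',degrees=True))
E
```

```text
t 27.28 tcp [585.9  96.1 368. ] yaw 6.44 toolz [ 0.005  0.001 -1.   ] w 74.0 F [ 0.2  0.3 -0.9] q [0.143 0.421 1.73  0.    0.986 1.601]
[2.762e+02 1.000e-01 5.631e+02 7.760e+01 4.850e+02 9.130e+01] 11.900383722754393
[-9.00000000e+01 -2.54444375e-14  2.54444375e-14]
```

View pics/w11.png

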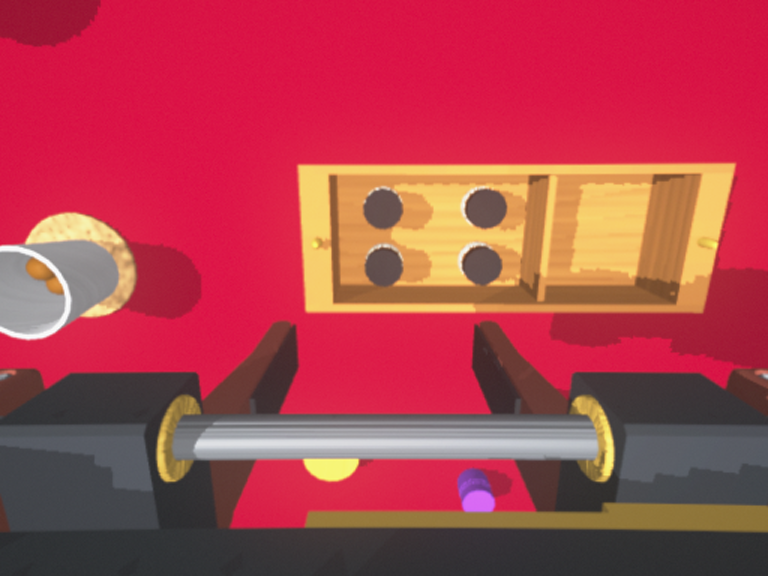

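```bash
cat > kin.py <<'E'
import numpy as np, json
from scipy.spatial.transform import Rotation as R
from scipy.optimize import least_squares
LO=np.array([-3,-.9,.09,-1.31,.11,-2.54]); HI=np.array([3,2.11,2.58,4.45,2.69,2.54])
def fk(q,p):
    h,a1,L1,a3,L2,d6,b=p
    A=R.from_euler('z',q[0]); B=A*R.from_euler('y',q[1]); C=B*R.from_euler('y',q[2])
    P=np.array([0,0,h])+A.apply([a1,b,0])+B.apply([0,0,L1])+C.apply([a3,0,L2])
    D=C*R.from_euler('z',q[3]); E=D*R.from_euler('y',q[4]); F=E*R.from_euler('z',q[5])*R.from_euler('z',90,degrees=True)
    return P+F.apply([0,0,d6]), F
def load():
    return [json.loads(l) for l in open('fk.jsonl')]
def fit():
    D=load()
    f=lambda p: np.concatenate([fk(q,p)[0]-x for q,x,r in D])
    s=least_squares(f,[400,0,400,0,400,90,11],x_scale=[100]*7); return s.x,np.abs(s.fun).max()
PP=None
def ik(P,M,q0):
    f=lambda q:(lambda r: np.r_[(r[0]-P)/300,(r[1].inv()*M).as_rotvec()])(fk(q,PP))
    s=least_squares(f,np.clip(q0,LO+1e-3,HI-1e-3),bounds=(LO,HI),xtol=1e-10,ftol=1e-10)
    return s.x,np.abs(s.fun).max()
E
python3 - <<'E'
from kin import *
p,e=fit(); print(np.round(p,1),e)
d=[np.array(x)-fk(q,p)[0] for q,x,r in load()]; print(np.round(d,1)[:5], [round((R.from_rotvec(r).inv()*fk(q,p)[1]).magnitude(),4) for q,x,r in load()])
E
```

```text
[312.4   0.  563.1  77.5 484.9 127.6  11.9] 4.710045686806552e-10
[[-0. -0.  0.]
 [ 0. -0. -0.]
 [-0.  0. -0.]
 [ 0. -0. -0.]
 [-0.  0. -0.]] [0.0, 0.0, 0.0, 0.0, 0.0, 0.0, 0.0, 0.0, 0.0, 0.0, 0.0, 0.0, 0.0, 0.0, 0.0, 0.0, 0.0, 0.0, 0.0, 0.0]
```

```bash
cat > plan.py <<'E'
import kin; from kin import *
kin.PP,_=fit()
def ori(al,tau,s=1):
    al=np.radians(al);tau=np.radians(tau)
    t=np.array([np.sin(tau)*np.cos(al),np.sin(tau)*np.sin(al),-np.cos(tau)])
    y=s*np.array([-np.sin(al),np.cos(al),0]); x=np.cross(y,t)
    return R.from_matrix(np.c_[x,y,t])
CUP=np.array([543,347,44.]); BAY=np.array([625.8,-64.6])
E
python3 - <<'E'
from plan import *
q0=np.array(load()[-1][0])
np.set_printoptions(precision=2,suppress=True)
for t0 in (30,45):
  for s in (1,-1):
    for al in range(0,360,30):
      # grasp
      M=ori(al,-t0,s); G=CUP; q=q0
      best=None
      for seed in ([.5,.6,1.6,0,1,0],[.5,.6,1.6,0,1,1.5],[.5,.6,1.6,0,1,-1.5],[.5,.6,1.6,-.8,1,0],[.5,.6,1.6,.8,1,0]):
        x,e=ik(G-163*M.as_matrix()[:,2],M,np.array(seed))
        if e<1e-4: best=x;break
      if best is None: continue
      for al2 in range(0,360,30):
        M2=ori(al2,130-t0,s); G2=np.r_[BAY,135]
        for seed in (best,best+[0,0,0,1.2,0,0],best+[0,0,0,1.2,0,1.5],best+[0,0,0,1.2,0,-1.5]):
          x,e=ik(G2-163*M2.as_matrix()[:,2],M2,seed)
          if e<1e-4:
            mar=np.minimum(x-LO,HI-x).min()
            if mar>.15: print(t0,s,al,best,'->',al2,x,round(mar,2))
            break
E
```

```text
30 1 0 [ 0.45  0.9   1.35  0.22  1.37 -1.22] -> 0 [-0.22  1.14  2.19  2.91  1.93  1.53] 0.39
30 1 0 [ 0.45  0.9   1.35  0.22  1.37 -1.22] -> 30 [-0.53  1.09  2.03  2.09  1.74  1.59] 0.55
30 1 0 [ 0.45  0.9   1.35  0.22  1.37 -1.22] -> 60 [-0.6   1.1   1.74  1.56  1.76  1.89] 0.65
30 1 0 [ 0.45  0.9   1.35  0.22  1.37 -1.22] -> 90 [-0.53  1.17  1.4   1.21  2.    2.12] 0.42
30 1 0 [ 0.45  0.9   1.35  0.22  1.37 -1.22] -> 120 [-0.4   1.27  1.08  0.95  2.32  2.2 ] 0.34
30 1 0 [ 0.45  0.9   1.35  0.22  1.37 -1.22] -> 210 [ 0.08  1.33  0.92 -0.79  2.5   0.97] 0.19
30 1 0 [ 0.45  0.9   1.35  0.22  1.37 -1.22] -> 240 [ 0.22  1.23  1.2  -1.08  2.18  0.94] 0.23
30 1 0 [ 0.45  0.9   1.35  0.22  1.37 -1.22] -> 330 [0.17 1.11 2.12 3.85 1.81 1.63] 0.46
30 1 30 [ 0.55  0.93  1.29  0.01  1.44 -1.55] -> 0 [-0.22  1.14  2.19  2.91  1.93  1.53] 0.39
30 1 30 [ 0.55  0.93  1.29  0.01  1.44 -1.55] -> 30 [-0.53  1.09  2.03  2.09  1.74  1.59] 0.55
30 1 30 [ 0.55  0.93  1.29  0.01  1.44 -1.55] -> 60 [-0.6   1.1   1.74  1.56  1.76  1.89] 0.65
30 1 30 [ 0.55  0.93  1.29  0.01  1.44 -1.55] -> 90 [-0.53  1.17  1
[... 27316 characters left out ...]
43 2.15] -> 60 [-0.6   0.96  1.79  1.47  1.52 -1.18] 0.79
45 -1 330 [0.31 0.96 1.37 0.56 1.43 2.15] -> 90 [-0.53  1.05  1.45  1.08  1.81 -1.01] 0.88
45 -1 330 [0.31 0.96 1.37 0.56 1.43 2.15] -> 120 [-0.4   1.16  1.12  0.79  2.15 -1.  ] 0.54
45 -1 330 [0.31 0.96 1.37 0.56 1.43 2.15] -> 150 [-0.25  1.25  0.89  0.43  2.43 -1.21] 0.26
45 -1 330 [0.31 0.96 1.37 0.56 1.43 2.15] -> 180 [-0.08  1.28  0.82 -0.14  2.52 -1.69] 0.17
45 -1 330 [0.31 0.96 1.37 0.56 1.43 2.15] -> 210 [ 0.08  1.22  0.96 -0.63  2.32 -2.07] 0.37
45 -1 330 [0.31 0.96 1.37 0.56 1.43 2.15] -> 240 [ 0.22  1.12  1.24 -0.93  2.   -2.18] 0.36
45 -1 330 [0.31 0.96 1.37 0.56 1.43 2.15] -> 330 [ 0.18  0.94  2.19  3.85  1.47 -1.58] 0.39
```

```bash
python3 - <<'E'
from h import *
go([515,300],60,370)
# can, tissue, bottle extents from top picture
for n,uv,z in [('can top',(101,98),110),('can base',(120,120),0),('tissue L',(444,140),80),('brush handle end',(107,244),10),('brush tip',(80,178),10)]: print(n,np.round(unproj('top',uv,z)[0]))
E
```

```text
t 27.33 tcp [585.3  96.  366.2] yaw 6.44 toolz [ 0.001  0.    -1.   ] w 77.9 F [-0.3 -0.1 -0. ] q [0.143 0.423 1.732 0.    0.985 1.601]
tool delta [ -46.9 -210.6   -3.8]
rz -53.56
can top [770. 469. 110.]
can base [739. 446.   0.]
tissue L [ 650. -439.   80.]
brush handle end [391. 474.  10.]
brush tip [574. 553.  10.]
```

Emit:
jog_arm(steps=[[[-0.0078, -0.035, 0, 0, 0, 0, -1], [-0.0078, -0.035, 0, 0, 0, 0, -1], [-0.0078, -0.035, 0, 0, 0, 0, -1], [-0.0078, -0.035, 0, 0, 0, 0, -1], [-0.0078, -0.035, 0, 0, 0, 0, -1], [-0.0078, -0.035, 0, 0, 0, 0, -1], [0, 0, 0, 0, 0, -6.7, -1], [0, 0, 0, 0, 0, -6.7, -1], [0, 0, 0, 0, 0, -6.7, -1], [0, 0, 0, 0, 0, -6.7, -1], [0, 0, 0, 0, 0, -6.7, -1], [0, 0, 0, 0, 0, -6.7, -1], [0, 0, 0, 0, 0, -6.7, -1], [0, 0, 0, 0, 0, -6.7, -1], [0, 0, 0, 0, 0, 0, -1], [0, 0, 0, 0, 0, 0, -1], [0, 0, 0, 0, 0, 0, -1]]])

```text
t: 28.75
ee_pos: [515.2, 299.3, 364.6]
orientation: [-2.723, -1.567, 0.003]
ft_force: [0.3, -0.7, 0.3]
width: 87.8
```

```bash
python3 - <<'E'
from h import *
logfk(); st(); save('wrist','w12',s=1.5)
T=pose('wrist')
for n,z in [('cup',4),('coaster',0)]:
  for d in ctrl.landmark_of(n,'wrist'): print(n,round(d['p'],2),np.round(d['uv'],1),np.round(unproj('wrist',d['uv'],z,T)[0],1))
for d in ctrl.trace('coaster','wrist')[:1]+ctrl.trace('cup','wrist')[:1]: print(d['p'],d['bbox'])
E
```

```text
t 28.75 tcp [515.2 299.3 364.6] yaw 59.84 toolz [-0.002 -0.001 -1.   ] w 87.8 F [ 0.3 -0.7  0.3] q [0.506 0.429 1.726 0.    0.988 1.033]
cup 0.6 [256.5 123.7] [543.1 349.9   4. ]
0.9 [221.8, 77.1, 298.4, 140.6]
0.67 [223.9, 93.1, 296.3, 163.2]
```

View pics/w12.png

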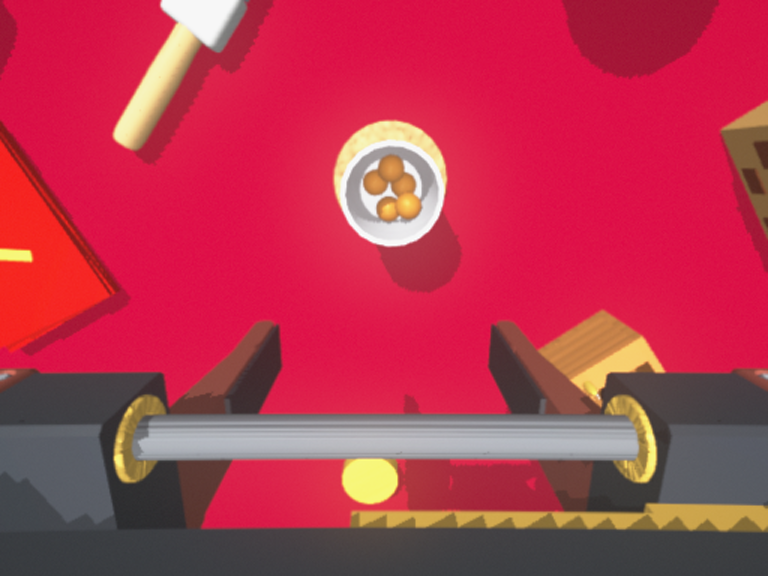

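```bash
python3 - <<'E'
from h import *
print(unproj('wrist',[[262.4,128.7],[227.4,128.7],[297.3,128.7],[262.4,93.5],[262.4,164]],70))
print(unproj('wrist',[[260,118.7],[260.1,80.7],[222,118.7],[298,118.7]],4))
E
```

```text
[[547.69913227 346.03776355  70.        ]
 [518.34248888 362.96858905  70.        ]
 [576.94290339 329.12593557  70.        ]
 [563.64090051 374.04996184  70.        ]
 [530.54579991 315.90563726  70.        ]]
[[550.04025094 353.10536442   4.        ]
 [571.08737145 389.65222586   4.        ]
 [510.90694566 375.66319942   4.        ]
 [589.13279471 330.49343162   4.        ]]
```

```bash
cat >> plan.py <<'E'
from h import ctrl
def cur():
    o=ctrl.get_obs(); return np.array(o['qpos']),np.array(o['ee_pos']),R.from_rotvec(o['orientation'])
VL=np.array([2.39,2.39,3.01,3.14,3.14,3.14])*.7/12
def sim(rows,start=None,verbose=True):
    q,P,M=cur() if start is None else start
    worst=0;mar=9;er=0
    for r in rows:
        r=np.array(r,float); P=P+M.apply(r[:3]*1000); M=M*R.from_rotvec(np.radians(r[3:6]))
        q2,e=ik(P,M,q); er=max(er,e); worst=max(worst,(np.abs(q2-q)/VL).max()); mar=min(mar,np.minimum(q2-LO,HI-q2).min()); q=q2
    G=P+M.apply([0,0,163])
    if verbose: print('TCP',np.round(P,1),'G',np.round(G,1),'t',np.round(M.apply([0,0,1]),3),'q',np.round(q,2),'speed',round(worst,2),'margin',round(mar,2),'err',er)
    return q,P,M
def togo(G,st):
    q,P,M=st; d=M.inv().apply(np.array(G)-P)-[0,0,163]; return np.round(d,1)
E
python3 - <<'E'
from plan import *
C=np.array([547,346.5,44]); M=ori(60,-45,-1); back=-M.as_matrix()[:,2]
rows=[[.0199,0,.0012,0,-7,0]]*6+[[.0085,0,.0002,0,-3,0]]
s=sim(rows); 
print('to pre',togo(C+120*back,s), 'to C',togo(C,s), 'orientation diff',(s[2].inv()*M).as_rotvec(degrees=True))
d=togo(C+120*back,s)/1000; s=sim([list(d/6)+[0,0,0]]*6,s); s=sim([[0,0,.02,0,0,0]]*6,s)
C2=C+[0,0,110]; d=togo(C2,s)/1000; s=sim([list(d/5)+[0,0,0]]*5,s)
for G in ([650,150,190],[640,-40,190]):
    d=togo(G,s)/1000; n=int(np.ceil(np.linalg.norm(d)/.035)); s=sim([list(d/n)+[0,0,0]]*n,s)
s=sim([[-.0142,0,.0006,0,5,0]]*26,s)
E
```

```text
TCP [573.2 399.4 317.9] G [515.5 299.6 202.7] t [-0.354 -0.612 -0.707] q [ 0.64  0.78  1.3  -0.29  1.79  1.21] speed 0.72 margin 0.9 err 9.65133528652018e-11
to pre [152.1   3.8 -47.7] to C [152.1   3.8  72.3] orientation diff [-0.01840036  0.00396817 -0.01396505]
TCP [647.2 519.8 244.1] G [589.5 420.  128.8] t [-0.354 -0.612 -0.707] q [ 0.7   1.07  0.88 -0.26  1.94  1.23] speed 0.46 margin 0.75 err 5.63046455681615e-09
TCP [604.7 446.3 159.2] G [547.  346.5  44. ] t [-0.354 -0.612 -0.707] q [ 0.66  1.04  1.15 -0.27  1.69  1.26] speed 0.29 margin 0.8 err 5.71603875343385e-12
TCP [604.7 446.3 269.3] G [547.  346.5 154. ] t [-0.354 -0.612 -0.707] q [ 0.66  0.91  1.15 -0.28  1.82  1.23] speed 0.2 margin 0.87 err 6.040560644275199e-13
TCP [707.7 249.8 305.2] G [650. 150. 190.] t [-0.354 -0.612 -0.707] q [ 0.4   0.85  1.19 -0.45  1.75  0.99] speed 0.28 margin 0.86 err 5.491301635629497e-11
TCP [697.7  59.8 305.3] G [640. -40. 190.] t [-0.354 -0.612 -0.707] q [ 0.17  0.76  1.38 -0.58  1.57  0.86] speed 0.29 margin 0.73 err 9.868017514236271e-12
TCP [ 558.8 -180.6  204.7] G [640.  -40.  190.4] t [ 0.498  0.863 -0.087] q [-0.55  0.85  1.82  1.51  1.51 -1.1 ] speed 0.67 margin 0.74 err 1.9658623062746013e-09
```

Emit:
jog_arm(steps=[[[0.0199, 0, 0.0012, 0, -7, 0, -1], [0.0199, 0, 0.0012, 0, -7, 0, -1], [0.0199, 0, 0.0012, 0, -7, 0, -1], [0.0199, 0, 0.0012, 0, -7, 0, -1], [0.0199, 0, 0.0012, 0, -7, 0, -1], [0.0199, 0, 0.0012, 0, -7, 0, -1], [0.0085, 0, 0.0002, 0, -3, 0, -1], [0.0254, 0.0006, -0.008, 0, 0, 0, -1], [0.0254, 0.0006, -0.008, 0, 0, 0, -1], [0.0254, 0.0006, -0.008, 0, 0, 0, -1], [0.0254, 0.0006, -0.008, 0, 0, 0, -1], [0.0254, 0.0006, -0.008, 0, 0, 0, -1], [0.0254, 0.0006, -0.008, 0, 0, 0, -1], [0, 0, 0, 0, 0, 0, -1], [0, 0, 0, 0, 0, 0, -1], [0, 0, 0, 0, 0, 0, -1]]])

```text
t: 30.33
ee_pos: [646.8, 520.1, 244.0]
orientation: [2.246, 1.297, -0.931]
ft_force: [0.4, 0.1, 0.5]
width: 88.2
```

```bash
python3 - <<'E'
from h import *
import h
logfk(); st(); save('wrist','w13',s=1.5); save('scene','s13',crop=(200,80,460,275),s=3)
from plan import *
c=cur(); print(togo([547,346.5,44],c))
E
```

```text
t 30.33 tcp [646.8 520.1 244. ] yaw 60.01 toolz [-0.354 -0.613 -0.707] w 88.2 F [0.4 0.1 0.5] q [ 0.7    1.065  0.884 -0.261  1.936  1.225]
[ 8.000e-01 -1.000e-01  1.209e+02]
```

View pics/w13.png

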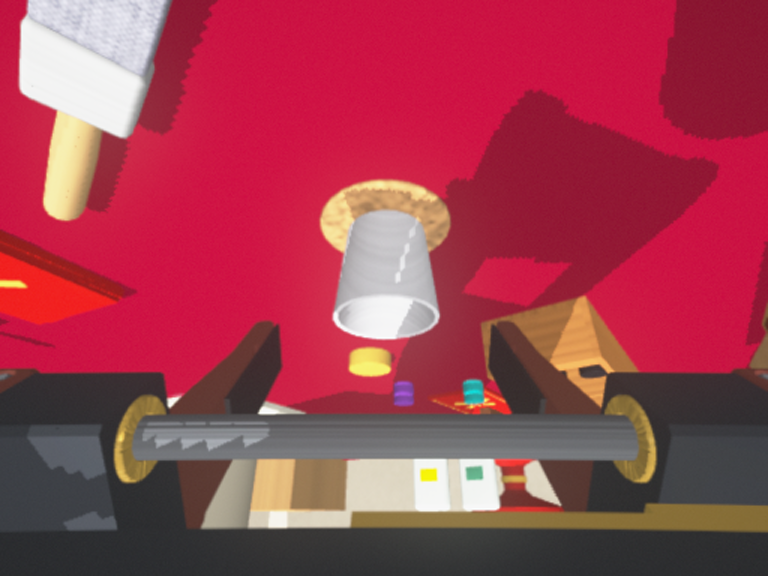

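View pics/s13.png

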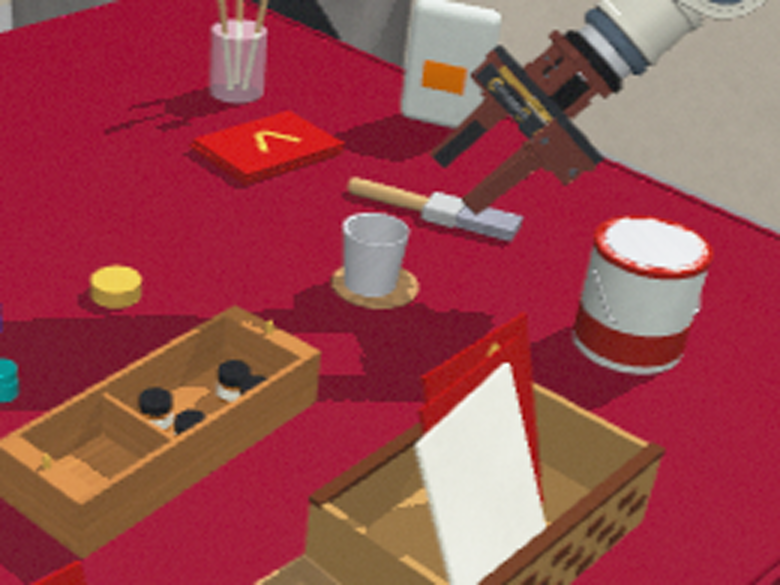

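Emit:
jog_arm(steps=[[[0, 0, 0.03, 0, 0, 0, -1], [0, 0, 0.03, 0, 0, 0, -1], [0, 0, 0.03, 0, 0, 0, -1], [0, 0, 0.02, 0, 0, 0, -1], [0, 0, 0.01, 0, 0, 0, -1], [0, 0, 0, 0, 0, 0, -0.9], [0, 0, 0, 0, 0, 0, -0.5], [0, 0, 0, 0, 0, 0, 0], [0, 0, 0, 0, 0, 0, 1], [0, 0, 0, 0, 0, 0, 1], [0, 0, 0, 0, 0, 0, 1], [0, 0, 0, 0, 0, 0, 1]]])

```text
t: 31.43
ee_pos: [605.3, 447.8, 161.0]
orientation: [2.247, 1.298, -0.927]
ft_force: [1.9, 3.6, 6.4]
width: 63.4
```

```bash
python3 - <<'E'
from h import *
logfk(); st(); save('wrist','w14',s=1.5); save('scene','s14',crop=(200,80,460,275),s=3)
E
```

```text
t 31.43 tcp [605.3 447.8 161. ] yaw 59.98 toolz [-0.351 -0.612 -0.709] w 63.4 F [1.9 3.6 6.4] q [ 0.666  1.043  1.148 -0.27   1.692  1.261]
```

View pics/s14.png

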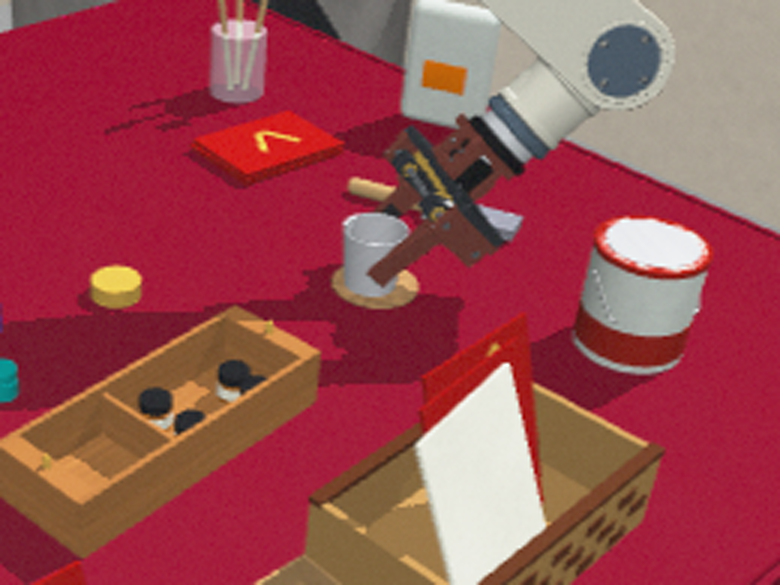

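View pics/w14.png

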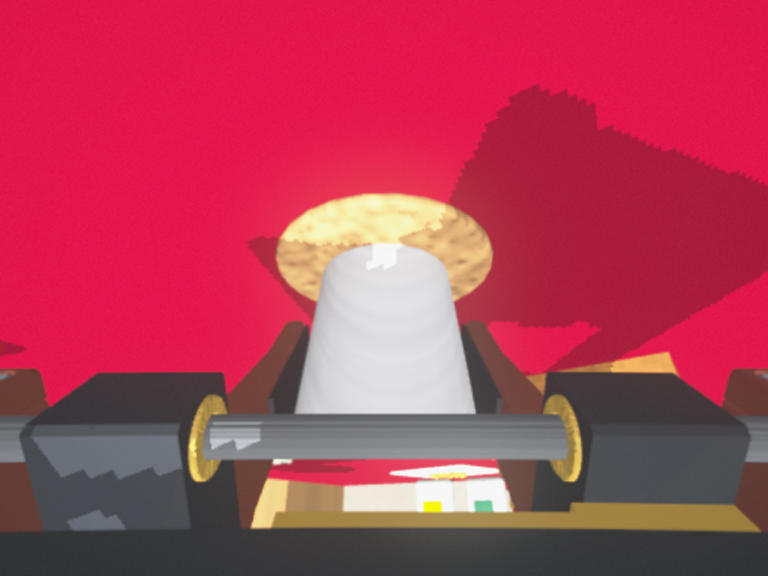

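```bash
python3 - <<'E'
from plan import *
s=sim([[-.0156,0,-.0156,0,0,0]]*5)
d=togo([653.5,-16.6,155],s)/1000; print(d); n=13; s=sim([list(d/n)+[0,0,0]]*n,s)
L=np.array([-41.1,0,169.3])
for k in range(4): 
    s=sim([[-.0149,0,-.0029,0,5,0]]*4,s); print('lip',np.round(s[1]+s[2].apply(L),1))
down=s[2].inv().apply([0,0,-1]); print('down dir',down)
s=sim([list(down*.0197)+[0,0,0]]*5,s); print('lip',np.round(s[1]+s[2].apply(L),1))
for k in range(2):
    s=sim([[-.0074,0,-.0016,0,2.5,0]]*10,s); print('lip',np.round(s[1]+s[2].apply(L),1))
E
```

```text
TCP [605.  447.6 271.2] G [547.8 347.9 155.7] t [-0.351 -0.612 -0.709] q [ 0.67  0.91  1.15 -0.28  1.82  1.23] speed 0.2 margin 0.87 err 6.180774410798525e-13
[-0.1857  0.2735  0.1864]
TCP [710.8  83.1 270.5] G [653.6 -16.6 155. ] t [-0.351 -0.612 -0.709] q [ 0.19  0.82  1.34 -0.56  1.56  0.9 ] speed 0.27 margin 0.75 err 1.68885586996718e-11
TCP [690.7  48.4 315.7] G [656.7 -11.1 167.8] t [-0.209 -0.365 -0.907] q [ 0.12  0.67  1.45 -0.36  1.3   0.78] speed 0.35 margin 0.8 err 4.449757229352259e-11
lip [636.7 -45.7 179.4]
TCP [664.1   2.3 344.4] G [657.4  -9.8 182. ] t [-0.041 -0.074 -0.996] q [-0.    0.55  1.57 -0.09  1.06  0.57] speed 0.43 margin 0.95 err 1.0091027319303334e-10
lip [636.7 -45.7 179.2]
TCP [634.3 -49.5 353.2] G [655.7 -12.7 195.9] t [ 0.132  0.226 -0.965] q [-0.15  0.48  1.68  0.31  0.9   0.19] speed 0.61 margin 0.79 err 1.3490435851748472e-09
lip [636.8 -45.7 179.1]
TCP [ 604.8 -100.8  341.1] G [651.7 -19.6 207.8] t [ 0.288  0.498 -0.818] q [-0.3   0.49  1.77  0.79  0.91 -0.29] speed 0.67 margin 0.77 err 1.994308079789064e-09
lip [636.8 -45.6 179. ]
down dir [-0.57552164 -0.00152038  0.81778513]
TCP [ 604.8 -100.8  242.6] G [651.7 -19.6 109.3] t [ 0.288  0.498 -0.818] q [-0.3   0.64  1.8   0.91  0.79 -0.47] speed 0.23 margin 0.68 err 2.736063227833559e-12
lip [636.8 -45.6  80.5]
TCP [ 573.8 -154.7  200.4] G [644.5 -32.2 119.2] t [ 0.433  0.751 -0.498] q [-0.47  0.77  1.83  1.32  1.11 -0.95] speed 0.35 margin 0.7 err 4.882091767891931e-12
lip [637.  -45.2  80.4]
TCP [ 554.7 -188.1  135.8] G [635.8 -47.3 122. ] t [ 0.497  0.863 -0.085] q [-0.57  0.98  1.78  1.5   1.51 -1.19] speed 0.23 margin 0.75 err 2.7220418511812263e-12
lip [637.2 -44.9  80.5]
```

Emit:
jog_arm(steps=[[[-0.008, 0, -0.008, 0, 0, 0, 1], [-0.0156, 0, -0.0156, 0, 0, 0, 1], [-0.0156, 0, -0.0156, 0, 0, 0, 1], [-0.0156, 0, -0.0156, 0, 0, 0, 1], [-0.0156, 0, -0.0156, 0, 0, 0, 1], [-0.0076, 0, -0.0076, 0, 0, 0, 1], [-0.0073, 0.0107, 0.0073, 0, 0, 0, 1], [-0.0143, 0.021, 0.0143, 0, 0, 0, 1], [-0.0143, 0.021, 0.0143, 0, 0, 0, 1], [-0.0143, 0.021, 0.0143, 0, 0, 0, 1], [-0.0143, 0.021, 0.0143, 0, 0, 0, 1], [-0.0143, 0.021, 0.0143, 0, 0, 0, 1], [-0.0143, 0.021, 0.0143, 0, 0, 0, 1], [-0.0143, 0.021, 0.0143, 0, 0, 0, 1], [-0.0143, 0.021, 0.0143, 0, 0, 0, 1], [-0.0143, 0.021, 0.0143, 0, 0, 0, 1], [-0.0143, 0.021, 0.0143, 0, 0, 0, 1], [-0.0143, 0.021, 0.0143, 0, 0, 0, 1], [-0.0143, 0.021, 0.0143, 0, 0, 0, 1], [-0.007, 0.0105, 0.007, 0, 0, 0, 1]]])

```text
t: 33.2
ee_pos: [709.9, 78.4, 268.1]
orientation: [2.247, 1.296, -0.935]
ft_force: [0.2, 0.9, -1.7]
width: 63.3
```

```bash
python3 - <<'E'
from plan import *
import h
h.logfk(); h.st(); h.save('scene','s15',s=1.5)
s=cur(); L=np.array([-41.1,0,169.3]); print('lip',np.round(s[1]+s[2].apply(L),1),fit()[1])
E
```

```text
t 33.2 tcp [709.9  78.4 268.1] yaw 59.99 toolz [-0.356 -0.612 -0.706] w 63.3 F [ 0.2  0.9 -1.7] q [ 0.189  0.825  1.342 -0.564  1.559  0.894]
lip [635.3 -51.4 177.9] 2.2737367544323206e-11
```

View pics/s15.png

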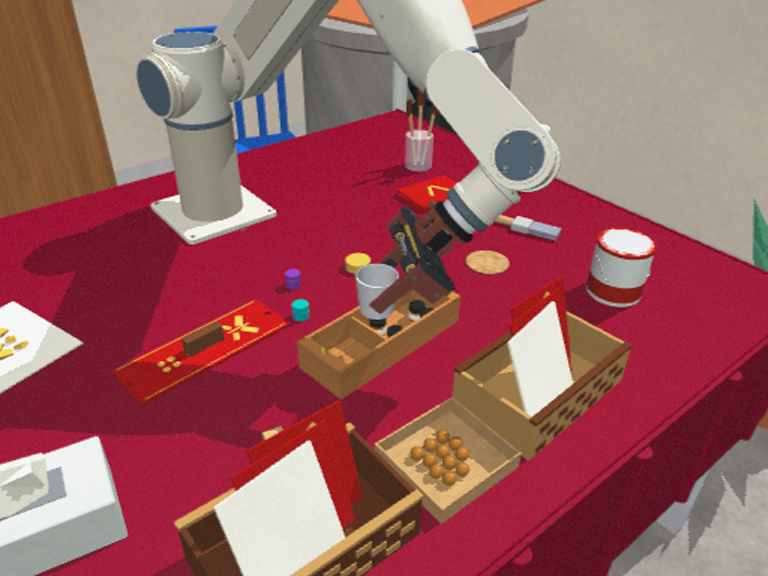

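Emit:
jog_arm(steps=[[[0, 0, 0, 0, 0, 0, 1], [-0.0075, 0, -0.0015, 0, 2.5, 0, 1], [-0.0149, 0, -0.0029, 0, 5, 0, 1], [-0.0149, 0, -0.0029, 0, 5, 0, 1], [-0.0149, 0, -0.0029, 0, 5, 0, 1], [-0.0149, 0, -0.0029, 0, 5, 0, 1], [-0.0149, 0, -0.0029, 0, 5, 0, 1], [-0.0149, 0, -0.0029, 0, 5, 0, 1], [-0.0149, 0, -0.0029, 0, 5, 0, 1], [-0.0149, 0, -0.0029, 0, 5, 0, 1], [-0.0149, 0, -0.0029, 0, 5, 0, 1], [-0.0149, 0, -0.0029, 0, 5, 0, 1], [-0.0149, 0, -0.0029, 0, 5, 0, 1], [-0.0149, 0, -0.0029, 0, 5, 0, 1], [-0.0149, 0, -0.0029, 0, 5, 0, 1], [-0.0075, 0, -0.0015, 0, 2.5, 0, 1], [0, 0, 0, 0, 0, 0, 1], [0, 0, 0, 0, 0, 0, 1]]])

```text
t: 34.75
ee_pos: [618.2, -75.2, 348.7]
orientation: [-2.487, -1.437, -0.548]
ft_force: [0.1, -0.3, -1.3]
width: 63.2
```

```bash
python3 - <<'E'
from plan import *
import h
h.logfk(); h.st(); h.save('scene','s16',crop=(170,100,340,270),s=3.5); h.save('wrist','w16')
s=cur(); L=np.array([-41.1,0,169.3]); l=s[1]+s[2].apply(L); print('lip',np.round(l,1)); print(np.round(s[2].inv().apply(np.array([636.8,-45.6,80])-l),1))
E
```

```text
t 34.75 tcp [618.2 -75.2 348.7] yaw 60.01 toolz [ 0.209  0.366 -0.907] w 63.2 F [ 0.1 -0.3 -1.3] q [-0.223  0.476  1.726  0.548  0.884 -0.041]
lip [635.7 -45.1 178.2]
[-41.3   1.2  89.1]
```

View pics/s16.png

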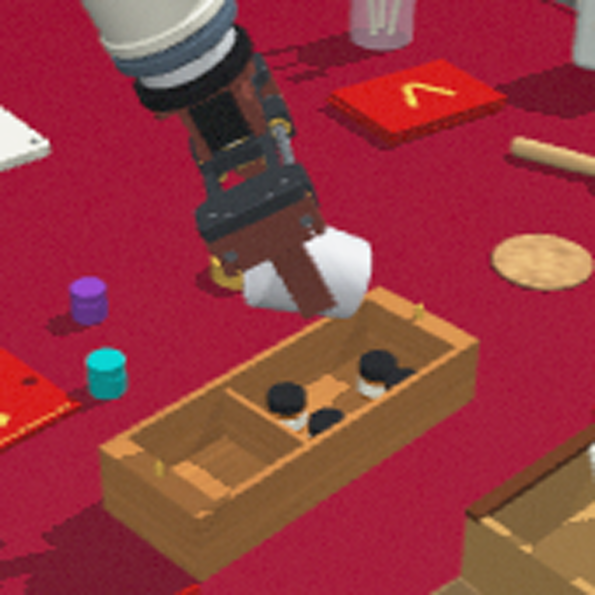

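View pics/w16.png

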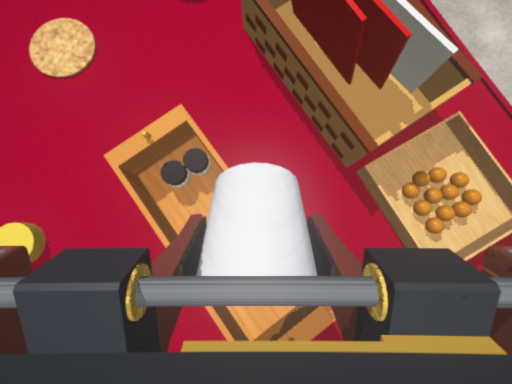

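Emit:
jog_arm(steps=[[[-0.0149, 0, -0.0029, 0, 5, 0, 1], [-0.0149, 0, -0.0029, 0, 5, 0, 1], [-0.0057, 0, 0.008, 0, 0, 0, 1], [-0.0113, 0.0003, 0.0161, 0, 0, 0, 1], [-0.0113, 0.0003, 0.0161, 0, 0, 0, 1], [-0.0113, 0.0003, 0.0161, 0, 0, 0, 1], [-0.0113, 0.0003, 0.0161, 0, 0, 0, 1], [-0.0056, 0, 0.008, 0, 0, 0, 1], [0, 0, 0, 0, 0, 0, 1], [0, 0, 0, 0, 0, 0, 1]]])

```text
t: 35.68
ee_pos: [605.2, -101.2, 241.9]
orientation: [-2.371, -1.371, -0.745]
ft_force: [-0.1, 0.2, -0.9]
width: 63.2
```

```bash
python3 - <<'E'
from plan import *
import h
h.logfk(); h.st(); h.save('scene','s17',crop=(170,100,340,270),s=3.5)
s=cur(); L=np.array([-41.1,0,169.3]); l=s[1]+s[2].apply(L); print('lip',np.round(l,1)); print(np.round(s[2].inv().apply(np.array([636.8,-45.6,80])-l),1))
E
```

```text
t 35.68 tcp [ 605.2 -101.2  241.9] yaw 60.04 toolz [ 0.284  0.497 -0.82 ] w 63.2 F [-0.1  0.2 -0.9] q [-0.302  0.637  1.795  0.904  0.791 -0.462]
lip [637.1 -46.6  80.4]
[ 0.3 -0.8  0.7]
```

View pics/s17.png

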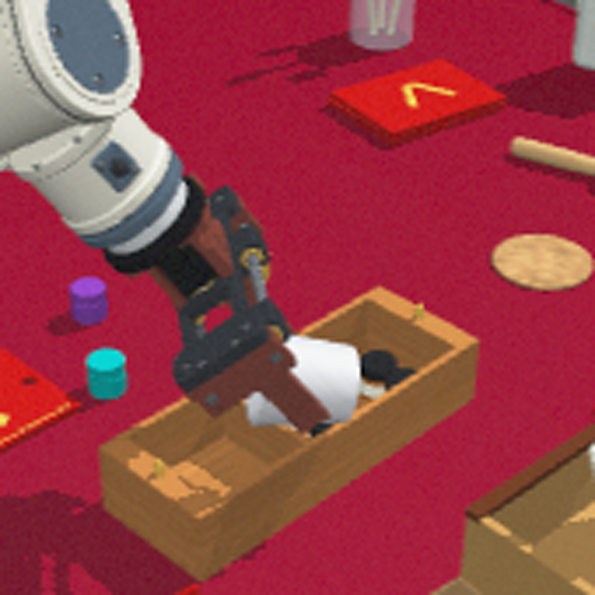

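Emit:
jog_arm(steps=[[[-0.0074, 0, -0.0016, 0, 2.5, 0, 1], [-0.0074, 0, -0.0016, 0, 2.5, 0, 1], [-0.0074, 0, -0.0016, 0, 2.5, 0, 1], [-0.0074, 0, -0.0016, 0, 2.5, 0, 1], [-0.0074, 0, -0.0016, 0, 2.5, 0, 1], [-0.0074, 0, -0.0016, 0, 2.5, 0, 1], [-0.0074, 0, -0.0016, 0, 2.5, 0, 1], [-0.0074, 0, -0.0016, 0, 2.5, 0, 1], [-0.0074, 0, -0.0016, 0, 2.5, 0, 1], [-0.0074, 0, -0.0016, 0, 2.5, 0, 1], [-0.0074, 0, -0.0016, 0, 2.5, 0, 1], [-0.0074, 0, -0.0016, 0, 2.5, 0, 1], [-0.0074, 0, -0.0016, 0, 2.5, 0, 1], [-0.0074, 0, -0.0016, 0, 2.5, 0, 1], [-0.0074, 0, -0.0016, 0, 2.5, 0, 1], [-0.0074, 0, -0.0016, 0, 2.5, 0, 1], [-0.0074, 0, -0.0016, 0, 2.5, 0, 1], [-0.0074, 0, -0.0016, 0, 2.5, 0, 1], [-0.0074, 0, -0.0016, 0, 2.5, 0, 1], [-0.0074, 0, -0.0016, 0, 2.5, 0, 1]]])

```text
t: 37.4
ee_pos: [555.4, -190.0, 137.0]
orientation: [-1.661, -0.963, -1.526]
ft_force: [0.1, 0.4, -0.6]
width: 63.1
```

Emit:
jog_arm(steps=[[[0, 0, 0, 0, 0, 0, 1], [0, 0, 0, 0, 0, 0, 1], [0, 0, 0, 0, 0, 0, 1], [0, 0, 0, 0, 0, 0, 1], [0, 0, 0, 0, 0, 0, 1], [0, 0, 0, 0, 0, 0, 1]]])

```text
t: 37.9
ee_pos: [554.8, -189.3, 136.4]
orientation: [-1.663, -0.962, -1.524]
ft_force: [-0.4, 0.2, -0.3]
width: 63.2
```

```bash
python3 - <<'E'
from plan import *
import h
h.logfk(); h.st(); h.save('scene','s18',crop=(170,100,340,270),s=3.5); h.save('top','t18',crop=(180,110,350,210),s=4.5)
s=cur(); L=np.array([-41.1,0,169.3]); l=s[1]+s[2].apply(L); print('lip',np.round(l,1))
E
```

```text
t 37.9 tcp [ 554.8 -189.3  136.4] yaw 60.67 toolz [ 0.497  0.863 -0.088] w 63.2 F [-0.4  0.2 -0.3] q [-0.568  0.979  1.783  1.496  1.506 -1.191]
lip [637.1 -46.3  80.4]
```

View pics/s18.png

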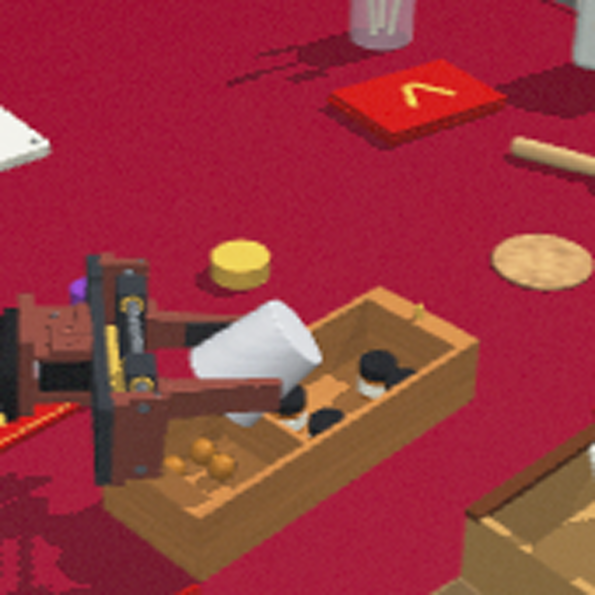

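View pics/t18.png

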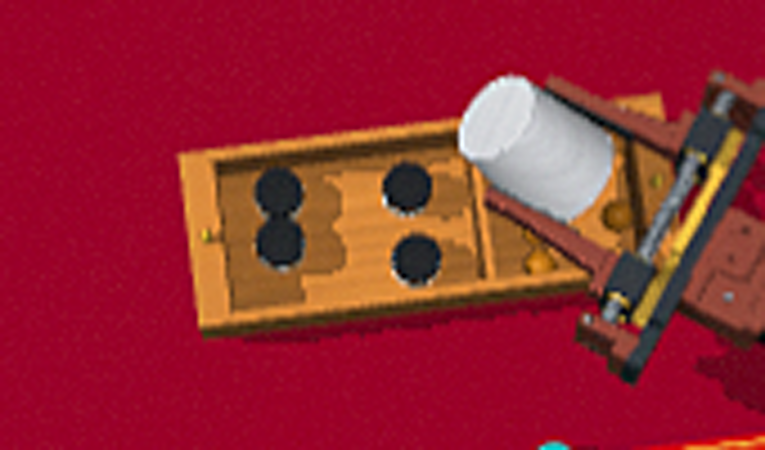

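Emit:
jog_arm(steps=[[[0.025, 0, -0.002, 0, 0, 0, 1], [0.025, 0, -0.002, 0, 0, 0, 1], [0.025, 0, -0.002, 0, 0, 0, 1], [0.025, 0, -0.002, 0, 0, 0, 1], [0.0146, 0, 0.0042, 0, -5, 0, 1], [0.0146, 0, 0.0042, 0, -5, 0, 1], [0.0146, 0, 0.0042, 0, -5, 0, 1], [0.0146, 0, 0.0042, 0, -5, 0, 1], [0.0146, 0, 0.0042, 0, -5, 0, 1], [0.0146, 0, 0.0042, 0, -5, 0, 1], [0.0146, 0, 0.0042, 0, -5, 0, 1], [0.0146, 0, 0.0042, 0, -5, 0, 1], [0.0146, 0, 0.0042, 0, -5, 0, 1], [0.0146, 0, 0.0042, 0, -5, 0, 1], [0.0146, 0, 0.0042, 0, -5, 0, 1], [0.0146, 0, 0.0042, 0, -5, 0, 1], [0.0146, 0, 0.0042, 0, -5, 0, 1], [0.0146, 0, 0.0042, 0, -5, 0, 1], [0.0146, 0, 0.0042, 0, -5, 0, 1]]])

```text
t: 39.58
ee_pos: [642.8, -35.7, 355.2]
orientation: [-2.64, -1.525, -0.226]
ft_force: [0.1, -0.0, -0.8]
width: 63.0
```

Emit:
jog_arm(steps=[[[0.0146, 0, 0.0042, 0, -5, 0, 1], [0.0146, 0, 0.0042, 0, -5, 0, 1], [0.0146, 0, 0.0042, 0, -5, 0, 1], [0.0146, 0, 0.0042, 0, -5, 0, 1], [0.0146, 0, 0.0042, 0, -5, 0, 1], [0.0146, 0, 0.0042, 0, -5, 0, 1], [0.0146, 0, 0.0042, 0, -5, 0, 1], [0.0146, 0, 0.0042, 0, -5, 0, 1], [0.0146, 0, 0.0042, 0, -5, 0, 1], [0.0146, 0, 0.0042, 0, -5, 0, 1], [0.0146, 0, 0.0042, 0, -5, 0, 1], [0, 0, 0, 0, 0, 0, 1], [0, 0, 0, 0, 0, 0, 1], [0, 0, 0, 0, 0, 0, 1]]])

```text
t: 40.75
ee_pos: [711.5, 82.7, 272.0]
orientation: [2.248, 1.299, -0.928]
ft_force: [0.5, 0.6, -1.7]
width: 63.2
```

```bash
python3 - <<'E'
from plan import *
import h
h.logfk(); h.st(); h.save('scene','s19',crop=(170,100,340,270),s=3.5); h.save('top','t19',crop=(180,110,350,210),s=4.5)
s=cur(); print('G',np.round(s[1]+s[2].apply([0,0,163]),1), 'to lifted place pose',togo([548,348,155.5],s))
M=ori(60,-45,-1); print('rot err',(s[2].inv()*M).as_rotvec(degrees=True))
E
```

```text
t 40.75 tcp [711.5  82.7 272. ] yaw 60.03 toolz [-0.353 -0.611 -0.709] w 63.2 F [ 0.5  0.6 -1.7] q [ 0.194  0.822  1.336 -0.561  1.564  0.893]
G [654.2 -17.3 157.4] to lifted place pose [ 187.7 -274.7 -184.5]
rot err [ 0.03385972 -0.14568893 -0.06074336]
```

View pics/s19.png

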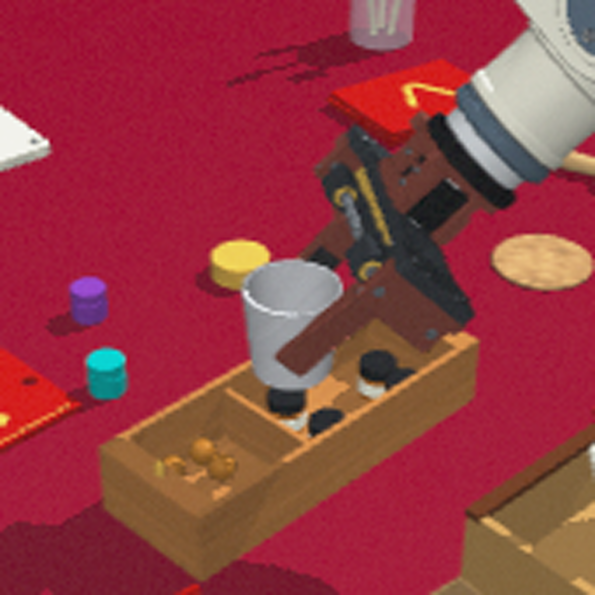

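View pics/t19.png

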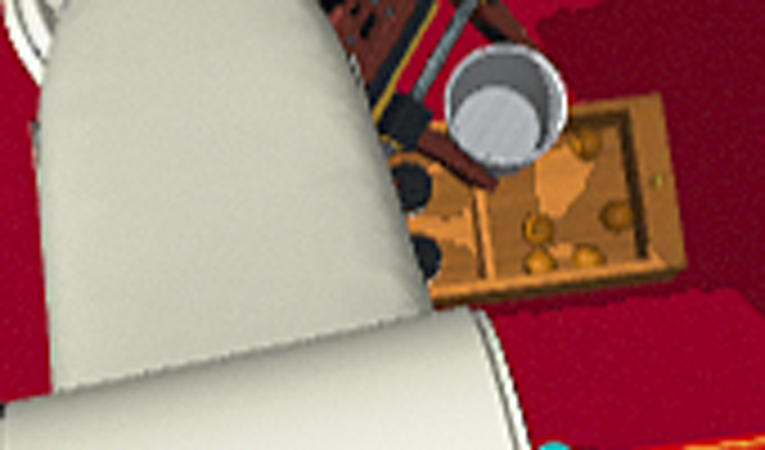

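Emit:
jog_arm(steps=[[[0.0073, -0.0107, -0.0073, 0, 0, 0, 1], [0.0144, -0.0211, -0.0142, 0, 0, 0, 1], [0.0144, -0.0211, -0.0142, 0, 0, 0, 1], [0.0144, -0.0211, -0.0142, 0, 0, 0, 1], [0.0144, -0.0211, -0.0142, 0, 0, 0, 1], [0.0144, -0.0211, -0.0142, 0, 0, 0, 1], [0.0144, -0.0211, -0.0142, 0, 0, 0, 1], [0.0144, -0.0211, -0.0142, 0, 0, 0, 1], [0.0144, -0.0211, -0.0142, 0, 0, 0, 1], [0.0144, -0.0211, -0.0142, 0, 0, 0, 1], [0.0144, -0.0211, -0.0142, 0, 0, 0, 1], [0.0144, -0.0211, -0.0142, 0, 0, 0, 1], [0.0144, -0.0211, -0.0142, 0, 0, 0, 1], [0.0073, -0.0105, -0.007, 0, 0, 0, 1], [0, 0, 0, 0, 0, 0, 1], [0, 0, 0, 0, 0, 0, 1], [0, 0, 0, 0, 0, 0, 1]]])

```text
t: 42.27
ee_pos: [605.6, 446.8, 269.9]
orientation: [2.247, 1.297, -0.931]
ft_force: [0.1, -0.9, -1.3]
width: 63.1
```

```bash
python3 - <<'E'
from plan import *
import h
h.logfk(); h.st(); h.save('wrist','w20',s=1.5); h.save('scene','s20',crop=(200,80,460,275),s=3)
s=cur(); print('G',np.round(s[1]+s[2].apply([0,0,163]),1), 'to 47.5',togo([548,349,48],s))
E
```

```text
t 42.27 tcp [605.6 446.8 269.9] yaw 59.97 toolz [-0.354 -0.613 -0.707] w 63.1 F [ 0.1 -0.9 -1.3] q [ 0.665  0.912  1.151 -0.276  1.818  1.225]
G [548.2 346.6 154.6] to 47.5 [76.8 -1.4 73.9]
```

View pics/w20.png

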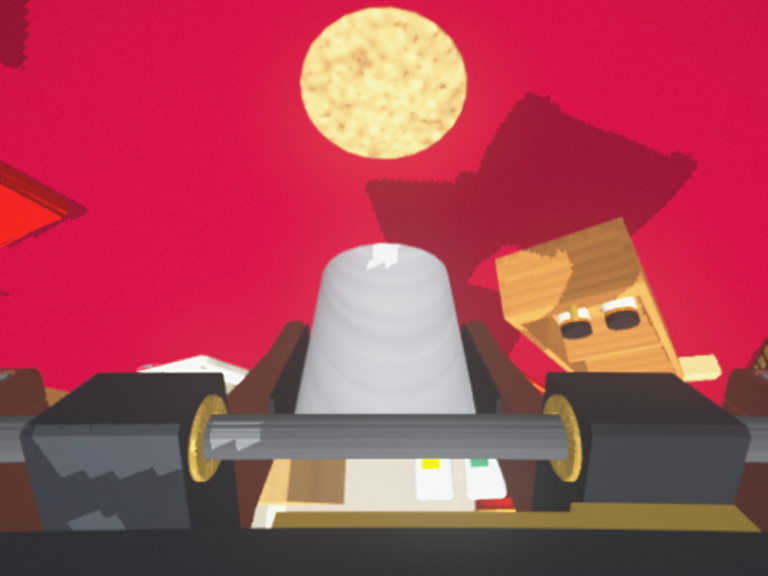

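View pics/s20.png

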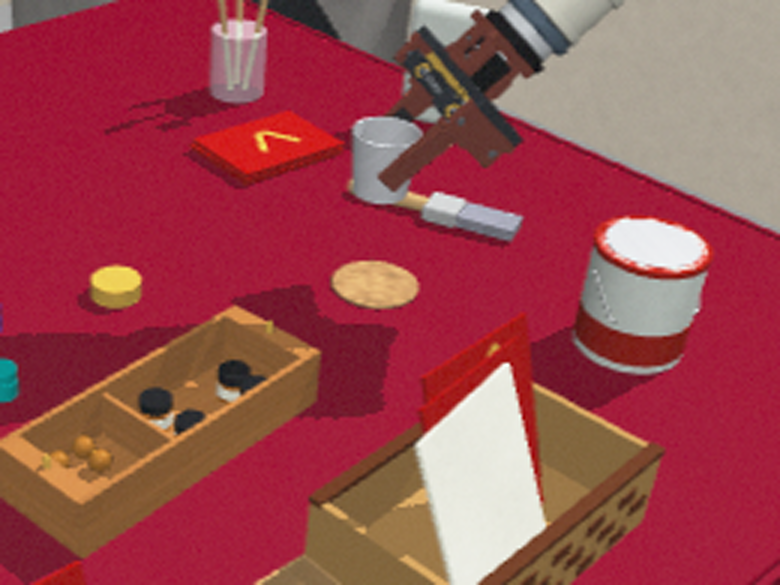

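```bash
python3 - <<'E'
from h import *
P=unproj('wrist',np.array([[301,83],[467,83],[384,7],[384,159]])/1.5,4); print(P,(P[0]+P[1])/2,(P[2]+P[3])/2)
E
```

```text
[[515.48909543 380.08777074   4.        ]
 [591.09860389 336.33545699   4.        ]
 [572.03768742 390.54632042   4.        ]
 [526.49769899 312.00400522   4.        ]] [553.29384966 358.21161387   4.        ] [549.2676932  351.27516282   4.        ]
```

Emit:
jog_arm(steps=[[[0.0098, -0.0002, 0.0091, 0, 0, 0, 1], [0.0142, -0.0002, 0.0132, 0, 0, 0, 1], [0.0142, -0.0002, 0.0132, 0, 0, 0, 1], [0.0142, -0.0002, 0.0132, 0, 0, 0, 1], [0.0142, -0.0002, 0.0132, 0, 0, 0, 1], [0.0085, -0.0002, 0.008, 0, 0, 0, 1], [0.003, 0, 0.003, 0, 0, 0, 1], [0, 0, 0, 0, 0, 0, 1], [0, 0, 0, 0, 0, 0, 1], [0, 0, 0, 0, 0, 0, 1]]])

```text
t: 43.2
ee_pos: [606.2, 452.0, 162.8]
orientation: [2.247, 1.298, -0.93]
ft_force: [-0.4, 0.3, -0.3]
width: 63.0
```

```bash
python3 - <<'E'
from plan import *
import h
h.logfk(); h.st(); h.save('scene','s21',crop=(200,80,460,275),s=3)
s=cur(); print('G',np.round(s[1]+s[2].apply([0,0,163]),1))
E
```

```text
t 43.2 tcp [606.2 452.  162.8] yaw 60.03 toolz [-0.353 -0.612 -0.708] w 63.0 F [-0.4  0.3 -0.3] q [ 0.669  1.045  1.137 -0.267  1.703  1.26 ]
G [548.8 352.2  47.7]
```

View pics/s21.png

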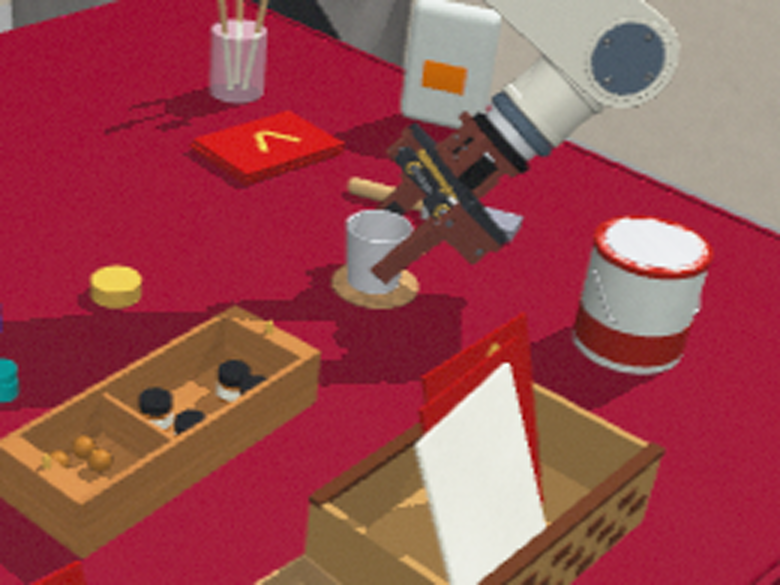

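Emit:
jog_arm(steps=[[[0.001, 0, 0.001, 0, 0, 0, 1], [0.0006, 0, 0.0006, 0, 0, 0, 1], [0, 0, 0, 0, 0, 0, 1], [0, 0, 0, 0, 0, 0, 1]]])

```text
t: 43.58
ee_pos: [606.1, 451.8, 160.7]
orientation: [2.247, 1.298, -0.93]
ft_force: [0.1, 0.6, -0.4]
width: 63.1
```

Emit:
jog_arm(steps=[[[0.0006, 0, 0.0006, 0, 0, 0, 1], [0, 0, 0, 0, 0, 0, 1], [0, 0, 0, 0, 0, 0, 1]]])

```text
t: 43.83
ee_pos: [606.1, 451.8, 160.5]
orientation: [2.246, 1.298, -0.931]
ft_force: [-0.6, -0.9, 4.8]
width: 63.2
```

Emit:
jog_arm(steps=[[[0, 0, 0, 0, 0, 0, -0.5], [0, 0, 0, 0, 0, 0, -0.8], [0, 0, 0, 0, 0, 0, -1], [0, 0, 0, 0, 0, 0, -1], [0, 0, 0, 0, 0, 0, -1], [0, 0, -0.01, 0, 0, 0, -1], [0, 0, -0.03, 0, 0, 0, -1], [0, 0, -0.03, 0, 0, 0, -1], [0, 0, -0.03, 0, 0, 0, -1], [0, 0, -0.03, 0, 0, 0, -1], [0, 0, 0, 0, 0, 0, -1], [0, 0, 0, 0, 0, 0, -1]]])

```text
t: 44.83
ee_pos: [652.3, 532.6, 253.5]
orientation: [2.248, 1.299, -0.925]
ft_force: [-0.2, -0.3, 0.3]
width: 88.0
```

```bash
python3 - <<'E'
from plan import *
import h
h.logfk(); h.st(); h.save('wrist','w22',s=1.5); h.save('scene','s22',s=1.5)
E
```

```text
t 44.83 tcp [652.3 532.6 253.5] yaw 60.01 toolz [-0.351 -0.611 -0.71 ] w 88.0 F [-0.2 -0.3  0.3] q [ 0.707  1.076  0.836 -0.26   1.968  1.221]
```

View pics/w22.png

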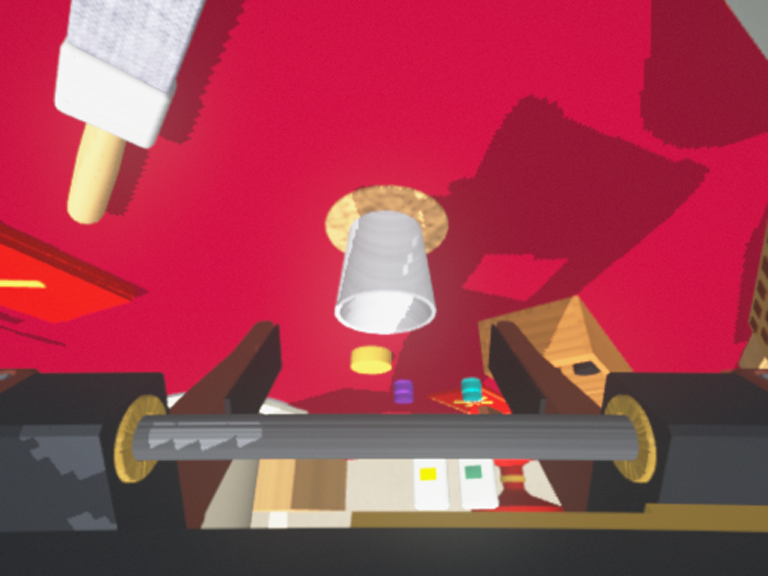

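View pics/s22.png

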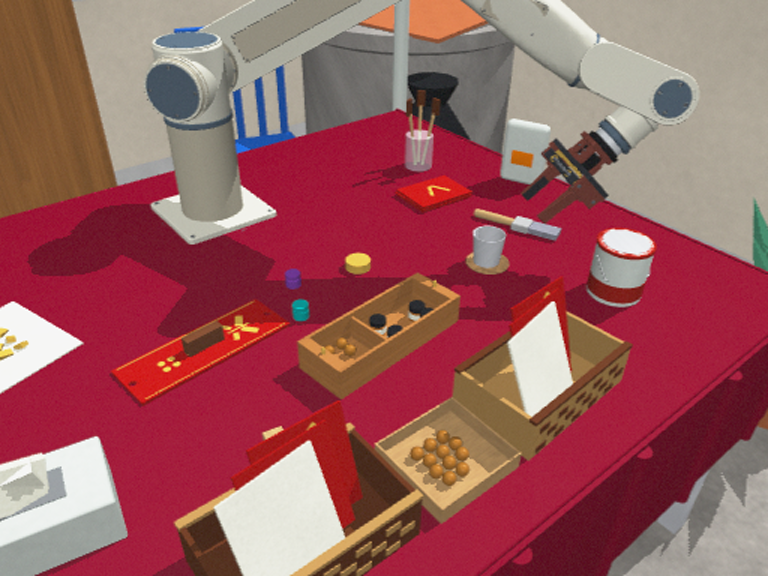

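Emit:
jog_arm(steps=[[[-0.02, 0, -0.02, 0, 0, 0, -1], [-0.02, 0, -0.02, 0, 0, 0, -1], [-0.02, 0, -0.02, 0, 0, 0, -1], [-0.02, 0, -0.02, 0, 0, 0, -1], [0, 0, 0, 0, 7, 0, -1], [0, 0, 0, 0, 7, 0, -1], [0, 0, 0, 0, 7, 0, -1], [0, 0, 0, 0, 7, 0, -1], [0, 0, 0, 0, 7, 0, -1], [0, 0, 0, 0, 7, 0, -1], [0, 0, 0, 0, 3, 0, -1], [0, 0, 0, 0, 0, 0, -1], [0, 0, 0, 0, 0, 0, -1]]])

```text
t: 46.02
ee_pos: [651.6, 530.3, 363.6]
orientation: [2.72, 1.57, -0.007]
ft_force: [-0.1, -0.3, 0.2]
width: 88.0
```

```bash
python3 - <<'E'
from plan import *
import h
h.logfk(); h.st(); h.save('top','t23',s=1.5)
s=cur(); q,P,M=s; print('tilt fix',np.round((M.inv()*ori(60,0,-1)).as_rotvec(degrees=True),2))
tgt=np.array([590,50,400.]); print(np.round(M.inv().apply(tgt-P),1))
E
```

```text
t 46.02 tcp [651.6 530.3 363.6] yaw 59.99 toolz [-0.003 -0.003 -1.   ] w 88.0 F [-0.1 -0.3  0.2] q [ 6.690e-01  7.910e-01  1.080e+00 -1.000e-03  1.275e+00  1.193e+00]
tilt fix [-0.05  0.23  0.01]
[-447.3  186.8  -34.7]
```

View pics/t23.png

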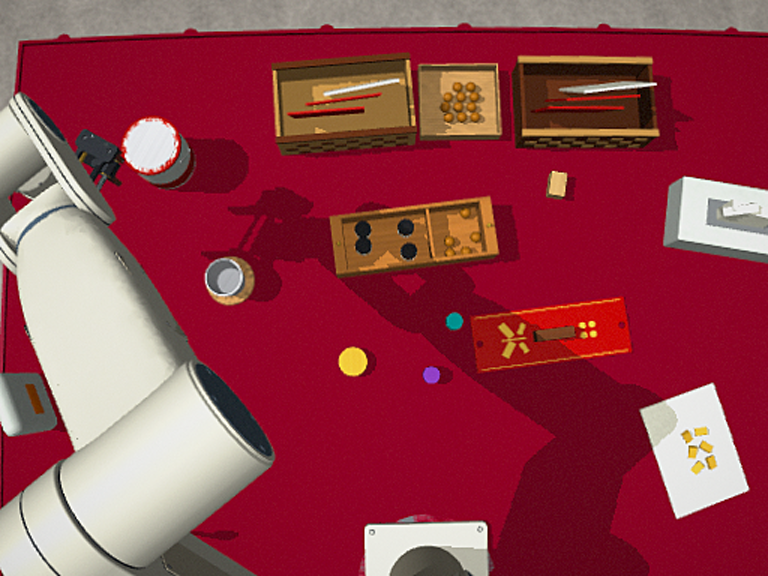

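Emit:
jog_arm(steps=[[[-0.0345, 0.0144, -0.0027, 0, 0, 0, -1], [-0.0345, 0.0144, -0.0027, 0, 0, 0, -1], [-0.0345, 0.0144, -0.0027, 0, 0, 0, -1], [-0.0345, 0.0144, -0.0027, 0, 0, 0, -1], [-0.0345, 0.0144, -0.0027, 0, 0, 0, -1], [-0.0345, 0.0144, -0.0027, 0, 0, 0, -1], [-0.0345, 0.0144, -0.0027, 0, 0, 0, -1], [-0.0345, 0.0144, -0.0027, 0, 0, 0, -1], [-0.0345, 0.0144, -0.0027, 0, 0, 0, -1], [-0.0345, 0.0144, -0.0027, 0, 0, 0, -1], [-0.0345, 0.0144, -0.0027, 0, 0, 0, -1], [-0.0345, 0.0144, -0.0027, 0, 0, 0, -1], [-0.0345, 0.0144, -0.0027, 0, 0, 0, -1], [0, 0, 0, 0, 0, -6, -1], [0, 0, 0, 0, 0, -6, -1], [0, 0, 0, 0, 0, -6, -1], [0, 0, 0, 0, 0, -6, -1], [0, 0, 0, 0, 0, -6, -1], [0, 0, 0, 0, 0, -6.4, -1], [0, 0, 0, 0, 0, 0, -1]]])

```text
t: 47.73
ee_pos: [590.2, 49.4, 399.3]
orientation: [-2.088, -2.346, 0.003]
ft_force: [-0.0, -0.1, -0.9]
width: 88.1
```

```bash
python3 - <<'E'
from plan import *
import h
h.logfk(); h.st(); h.save('wrist','w24',s=1.5); T=h.pose('wrist'); np.save('T24.npy',T)
q,P,M=cur()
tgt=np.array([438,-235,405.]); print(np.round(M.inv().apply(tgt-P),1))
E
```

```text
t 47.73 tcp [590.2  49.4 399.3] yaw 96.67 toolz [-0.002 -0.001 -1.   ] w 88.1 F [-0.  -0.1 -0.9] q [ 6.400e-02  3.820e-01  1.708e+00 -1.000e-03  1.054e+00 -5.300e-02]
[-265.9 -182.6   -5.1]
```

View pics/w24.png

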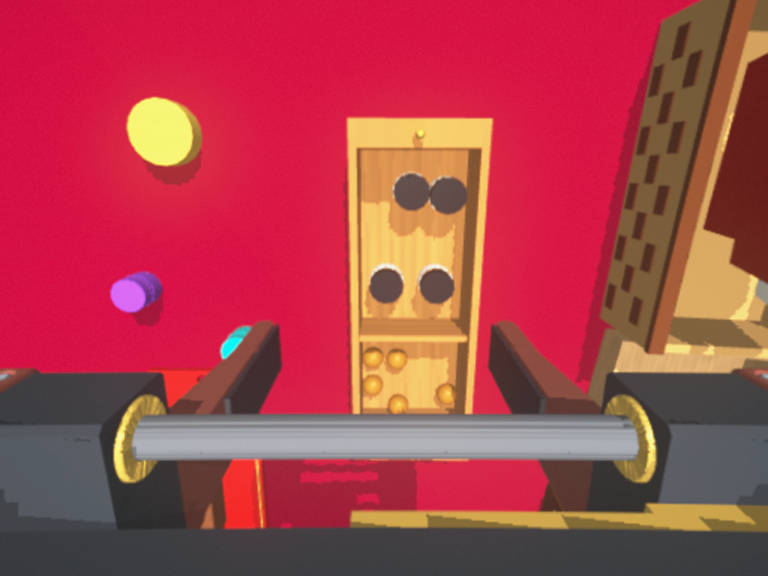

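```bash
python3 - <<'E'
from h import *
T=np.load('T24.npy')
P=unproj('wrist',np.array([[420,134]])/1.5,69,T); print('pin a',P)
c=unproj('wrist',np.array([[347.5,119],[493,119]])/1.5,58,T); print(c, np.linalg.norm(c[0]-c[1]), c.mean(0), np.degrees(np.arctan2(*(c[1]-c[0])[[1,0]])))
th=np.radians(6.4); print('expected pin a',617-133.5*np.sin(th),13.4+133.5*np.cos(th))
E
```

```text
pin a [[603.43028717 146.58422071  69.        ]]
[[551.13049735 151.65592816  58.        ]
 [654.82061304 163.04651445  58.        ]] 104.31387993771402 [602.97555519 157.35122131  58.        ] 6.268930716973606
expected pin a 602.1188975504556 146.06801720793962
```

Emit:
jog_arm(steps=[[[-0.0266, -0.0183, 0, 0, 0, 0, -1], [-0.0266, -0.0183, 0, 0, 0, 0, -1], [-0.0266, -0.0183, 0, 0, 0, 0, -1], [-0.0266, -0.0183, 0, 0, 0, 0, -1], [-0.0266, -0.0183, 0, 0, 0, 0, -0.3], [-0.0266, -0.0183, 0, 0, 0, 0, -0.3], [-0.0266, -0.0183, 0, 0, 0, 0, -0.3], [-0.0266, -0.0183, 0, 0, 0, 0, -0.3], [-0.0266, -0.0183, 0, 0, 0, 0, -0.3], [-0.0266, -0.0183, 0, 0, 0, 0, -0.3], [0, 0, 0, 0, 0, 0, -0.3], [0, 0, 0, 0, 0, 0, -0.3], [0, 0, 0, 0, 0, 0, -0.3]]])

```text
t: 48.87
ee_pos: [438.2, -235.3, 399.8]
orientation: [-2.096, -2.339, -0.0]
ft_force: [-0.3, -0.6, -0.8]
width: 57.0
```

```bash
python3 - <<'E'
from h import *
st(); T=pose('wrist'); save('wrist','w25',s=1.5); np.save('T25.npy',T)
print(rect('wrist','cover',6,0,T)); ctrl.get_image('top'); print('top',rect('top','cover',6))
E
```

```text
t 48.87 tcp [ 438.2 -235.3  399.8] yaw 96.28 toolz [-0.  0. -1.] w 57.0 F [-0.3 -0.6 -0.8] q [-0.517  0.242  1.911  0.     0.989 -0.626]
(0.97, (439.1199645996094, -235.75161743164062), (105.64326477050781, 290.15826416015625), 96.07153987884521)
top (0.64, (432.9848937988281, -192.12545776367188), (106.29707336425781, 199.7706298828125), 96.25240325927734)
```

View pics/w25.png

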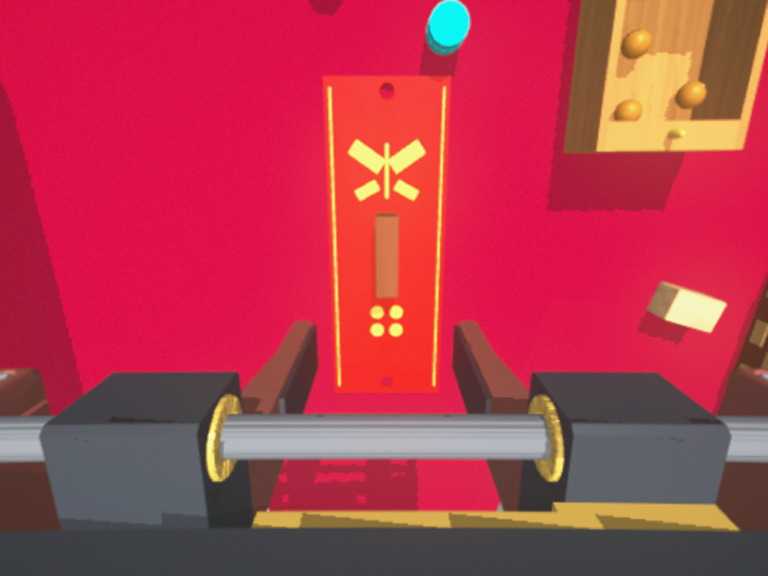

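```bash
python3 - <<'E'
from h import *
T=np.load('T25.npy')
h=unproj('wrist',np.array([[387,90.5],[387.5,381]])/1.5,6,T); d=h[0]-h[1]; print(h,np.linalg.norm(d),h.mean(0),np.degrees(np.arctan2(d[1],d[0])))
print('pinb',unproj('wrist',np.array([[677,133]])/1.5,66,T))
im=cv2.imread('pics/w25_raw.png'); cv2.imwrite('pics/w25c.png',cv2.resize(im[40:270,200:320],None,fx=3,fy=2.6,interpolation=cv2.INTER_CUBIC))
for d in ctrl.trace('cover','wrist')[:0]: pass
st()
E
```

```text
[[ 425.28420184 -102.9314557     6.        ]
 [ 455.3584247  -366.6448064     6.        ]] 265.4226633480849 [ 440.32131327 -234.78813105    6.        ] 96.50598005400485
pinb [[ 631.05308724 -118.24230368   66.        ]]
t 49.12 tcp [ 438.6 -234.6  399.9] yaw 96.5 toolz [-0.  0. -1.] w 57.5 F [-0.   0.6 -0.2] q [-0.515  0.242  1.911  0.     0.988 -0.629]
```

Emit:
jog_arm(steps=[[[-0.005, 0.0008, 0.03, 0, 0, 0.2, -0.3], [0, 0, 0.04, 0, 0, 0, -0.3], [0, 0, 0.04, 0, 0, 0, -0.3], [0, 0, 0.04, 0, 0, 0, -0.3], [0, 0, 0.03, 0, 0, 0, -0.3], [0, 0, 0.015, 0, 0, 0, -0.3], [0, 0, 0.01, 0, 0, 0, -0.3], [0, 0, 0, 0, 0, 0, -0.3], [0, 0, 0, 0, 0, 0, -0.3], [0, 0, 0, 0, 0, 0, -0.3]]])

```text
t: 49.95
ee_pos: [440.1, -240.4, 196.0]
orientation: [2.096, 2.338, 0.001]
ft_force: [0.3, 0.5, -0.5]
width: 57.2
```

```bash
python3 - <<'E'
from h import *
go([439.9,-239.5],96.25,192.5); save('wrist','w26',s=1.5)
E
```

```text
t 49.95 tcp [ 440.1 -240.4  196. ] yaw 96.25 toolz [ 0.002 -0.001 -1.   ] w 57.2 F [ 0.3  0.5 -0.5] q [-0.524  0.596  2.001 -0.     0.543 -0.633]
tool delta [ 1.  -0.1  3.5]
rz 0.0
```

View pics/w26.png

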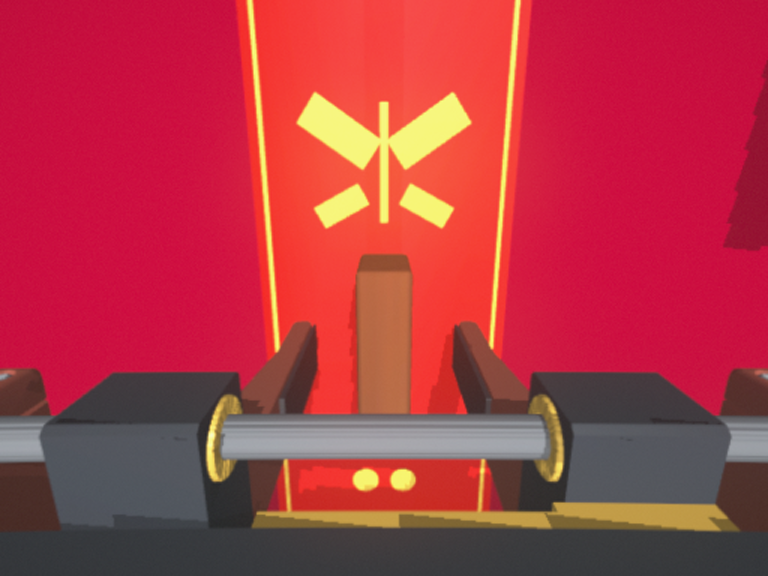

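Emit:
jog_arm(steps=[[[0.001, 0, 0.003, 0, 0, 0, -0.3], [0, 0, 0, 0, 0, 0, 0.2], [0, 0, 0, 0, 0, 0, 0.8], [0, 0, 0, 0, 0, 0, 1], [0, 0, 0, 0, 0, 0, 1], [0, 0, 0, 0, 0, 0, 1], [0, 0, 0, 0, 0, 0, 1], [0, 0, 0, 0, 0, 0, 1]]])

```text
t: 50.67
ee_pos: [439.4, -239.4, 191.9]
orientation: [2.097, 2.339, 0.0]
ft_force: [-0.1, 0.5, 0.5]
width: 19.8
```

```bash
python3 - <<'E'
from h import *
go([616.9,11.3],96.25)
E
```

```text
t 50.67 tcp [ 439.4 -239.4  191.9] yaw 96.23 toolz [ 0. -0. -1.] w 19.8 F [-0.1  0.5  0.5] q [-0.523  0.603  2.003  0.     0.535 -0.631]
tool delta [229.9 203.7   0. ]
rz -0.02
```

Emit:
jog_arm(steps=[[[0, 0, -0.015, 0, 0, 0, 1], [0, 0, -0.03, 0, 0, 0, 1], [0, 0, -0.03, 0, 0, 0, 1], [0, 0, -0.03, 0, 0, 0, 1], [0, 0, -0.02, 0, 0, 0, 1], [0.0149, 0.0137, 0, 0, 0, 0, 1], [0.0215, 0.019, 0, 0, 0, 0, 1], [0.0215, 0.019, 0, 0, 0, 0, 1], [0.0215, 0.019, 0, 0, 0, 0, 1], [0.0215, 0.019, 0, 0, 0, 0, 1], [0.0215, 0.019, 0, 0, 0, 0, 1], [0.0215, 0.019, 0, 0, 0, 0, 1], [0.0215, 0.019, 0, 0, 0, 0, 1], [0.0215, 0.019, 0, 0, 0, 0, 1], [0.0215, 0.019, 0, 0, 0, 0, 1], [0.0215, 0.019, 0, 0, 0, 0, 1], [0, 0, 0, 0, 0, 0, 1], [0, 0, 0, 0, 0, 0, 1], [0, 0, 0, 0, 0, 0, 1]]])

```text
t: 52.25
ee_pos: [616.1, 11.2, 316.2]
orientation: [-2.096, -2.339, 0.002]
ft_force: [0.1, 0.3, -3.0]
width: 19.8
```

Emit:
jog_arm(steps=[[[0, 0, 0.02, 0, 0, 0, 1], [0, 0, 0.02, 0, 0, 0, 1], [0, 0, 0.005, 0, 0, 0, 1], [0, 0, 0, 0, 0, 0, 1], [0, 0, 0, 0, 0, 0, 1], [0, 0, 0, 0, 0, 0, 1]]])

```text
t: 52.75
ee_pos: [617.1, 10.9, 272.9]
orientation: [2.097, 2.338, 0.001]
ft_force: [-0.5, 0.1, -2.0]
width: 19.7
```

```bash
python3 - <<'E'
from h import *
go([616.9,11.3],96.25,250); save('wrist','w27',s=1.5); save('scene','s27',crop=(190,150,330,275),s=5)
E
```

```text
t 52.75 tcp [617.1  10.9 272.9] yaw 96.2 toolz [ 0.001 -0.    -1.   ] w 19.7 F [-0.5  0.1 -2. ] q [-0.002  0.581  1.724 -0.     0.835 -0.11 ]
tool delta [ 0.5 -0.2 22.9]
rz -0.05
```

View pics/s27.png

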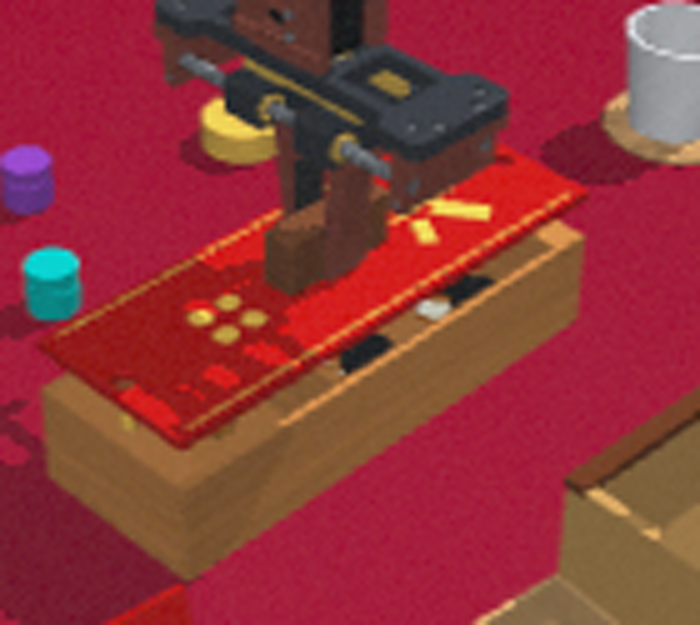

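View pics/w27.png

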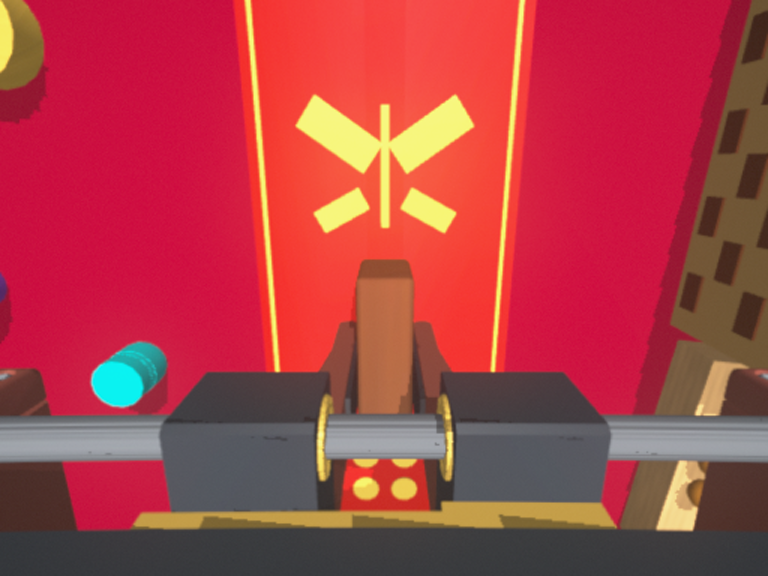

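Emit:
jog_arm(steps=[[[0.0004, 0, 0.006, 0, 0, 0, 1], [0, 0, 0.005, 0, 0, 0, 1], [0, 0, 0.003, 0, 0, 0, 1], [0, 0, 0, 0, 0, 0, 1], [0, 0, 0, 0, 0, 0, 1]]])

```text
t: 53.27
ee_pos: [616.7, 11.8, 257.5]
orientation: [-2.097, -2.339, 0.001]
ft_force: [-0.7, 0.3, -2.2]
width: 19.5
```

```bash
python3 - <<'E'
from h import *
go([616.9,11.3],96.25,250); save('scene','s28',crop=(190,150,330,275),s=5)
E
```

```text
t 53.27 tcp [616.7  11.8 257.5] yaw 96.24 toolz [-0.001 -0.    -1.   ] w 19.5 F [-0.7  0.3 -2.2] q [-0.     0.604  1.729 -0.     0.809 -0.109]
tool delta [-0.5  0.1  7.5]
rz -0.01
```

View pics/s28.png

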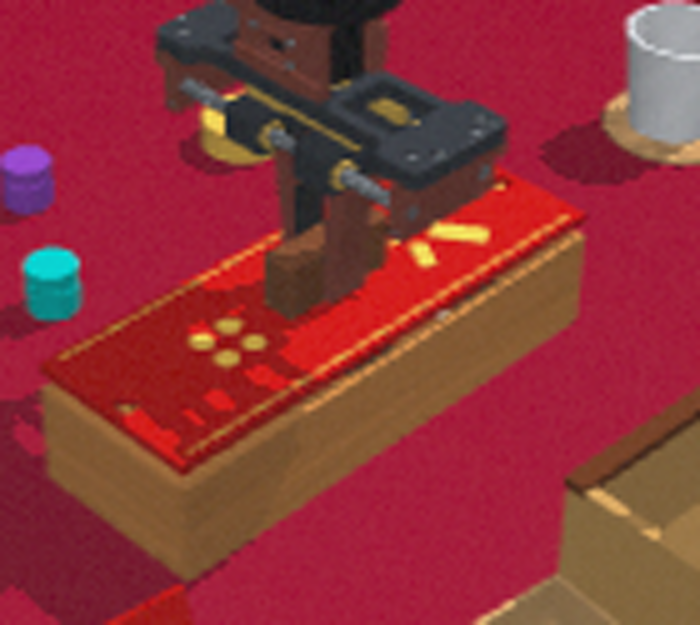

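Emit:
jog_arm(steps=[[[-0.0004, 0, 0.003, 0, 0, 0, 1], [0, 0, 0.002, 0, 0, 0, 1], [0, 0, 0.001, 0, 0, 0, 1], [0, 0, 0, 0, 0, 0, 1], [0, 0, 0, 0, 0, 0, 1]]])

```text
t: 53.73
ee_pos: [616.8, 11.3, 251.8]
orientation: [-2.097, -2.339, 0.0]
ft_force: [0.5, -0.7, -1.7]
width: 19.6
```

Emit:
jog_arm(steps=[[[0, 0, 0.001, 0, 0, 0, 1], [0, 0, 0, 0, 0, 0, 1], [0, 0, 0, 0, 0, 0, 1]]])

```text
t: 53.98
ee_pos: [616.9, 11.3, 250.9]
orientation: [2.097, 2.339, -0.0]
ft_force: [0.1, 0.8, -2.2]
width: 20.0
```

Emit:
jog_arm(steps=[[[0, 0, 0.001, 0, 0, 0, 1], [0, 0, 0, 0, 0, 0, 1], [0, 0, 0, 0, 0, 0, 1]]])

```text
t: 54.23
ee_pos: [617.0, 11.3, 250.0]
orientation: [2.097, 2.339, 0.0]
ft_force: [-0.0, -0.1, -1.9]
width: 19.8
```

Emit:
jog_arm(steps=[[[0, 0, 0.001, 0, 0, 0, 1], [0, 0, 0, 0, 0, 0, 1], [0, 0, 0, 0, 0, 0, 1]]])

```text
t: 54.48
ee_pos: [617.0, 11.3, 250.0]
orientation: [2.097, 2.339, 0.0]
ft_force: [-3.5, 0.4, 8.1]
width: 19.7
```

Emit:
jog_arm(steps=[[[0, 0, 0, 0, 0, 0, 0.3], [0, 0, 0, 0, 0, 0, -0.2], [0, 0, 0, 0, 0, 0, -0.2], [0, 0, 0, 0, 0, 0, -0.2], [0, 0, -0.01, 0, 0, 0, -0.2], [0, 0, -0.03, 0, 0, 0, -0.2], [0, 0, -0.04, 0, 0, 0, -0.2], [0, 0, -0.04, 0, 0, 0, -0.2], [0, 0, -0.03, 0, 0, 0, -0.2], [-0.03, -0.03, 0, 0, 0, 0, -0.2], [-0.03, -0.03, 0, 0, 0, 0, -0.2], [-0.03, -0.03, 0, 0, 0, 0, -0.2], [-0.03, -0.03, 0, 0, 0, 0, -0.2], [-0.03, -0.03, 0, 0, 0, 0, -0.2], [0, 0, 0, 0, 0, 0, -0.2], [0, 0, 0, 0, 0, 0, -0.2], [0, 0, 0, 0, 0, 0, -0.2]]])

```text
t: 55.9
ee_pos: [486.7, -151.2, 399.6]
orientation: [2.098, 2.337, 0.001]
ft_force: [0.8, -0.9, -0.2]
width: 52.4
```

```bash
python3 - <<'E'
from h import *
st(); save('scene','s30',s=1.5); save('scene','s30c',crop=(190,130,360,275),s=4.5);save('wrist','w30',s=1.5); save('top','t30',s=1.5)
E
```

```text
t 55.9 tcp [ 486.7 -151.2  399.6] yaw 96.17 toolz [ 0.001 -0.    -1.   ] w 52.4 F [ 0.8 -0.9 -0.2] q [-0.325  0.261  1.887  0.     0.993 -0.433]
```

View pics/s30c.png

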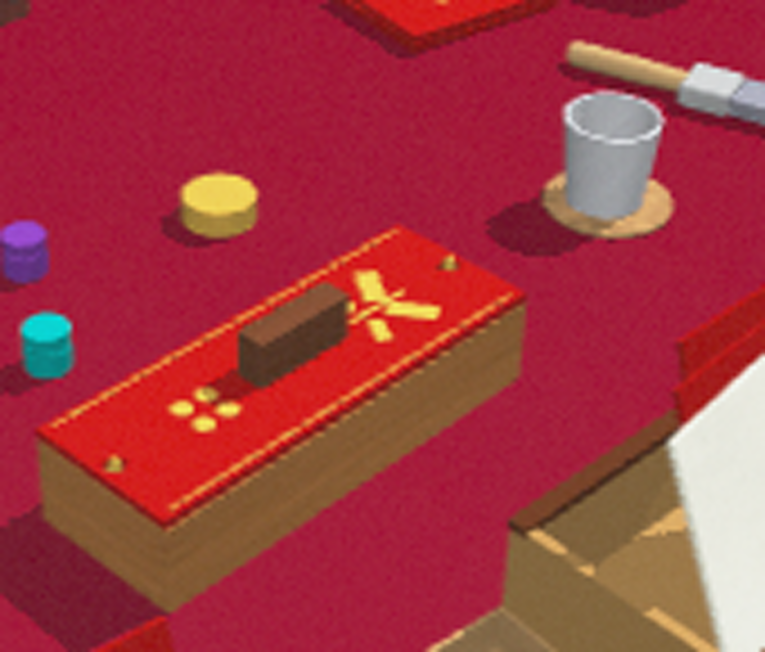

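View pics/w30.png

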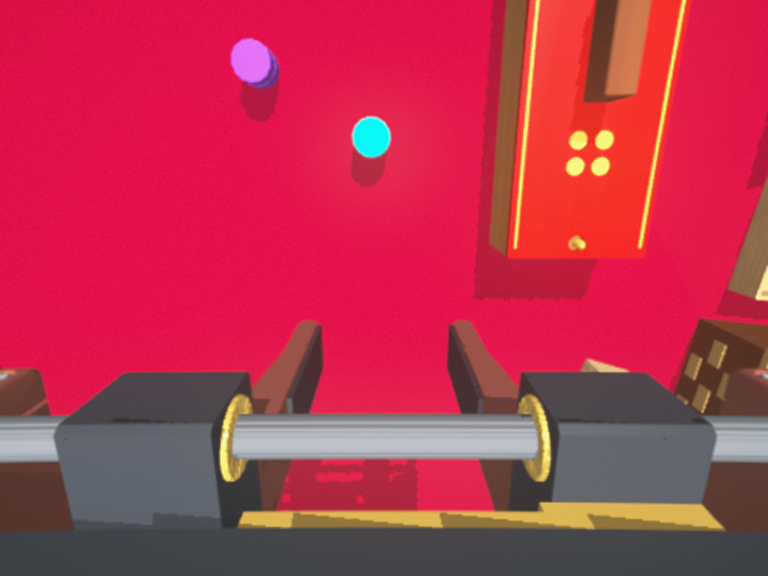

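View pics/t30.png

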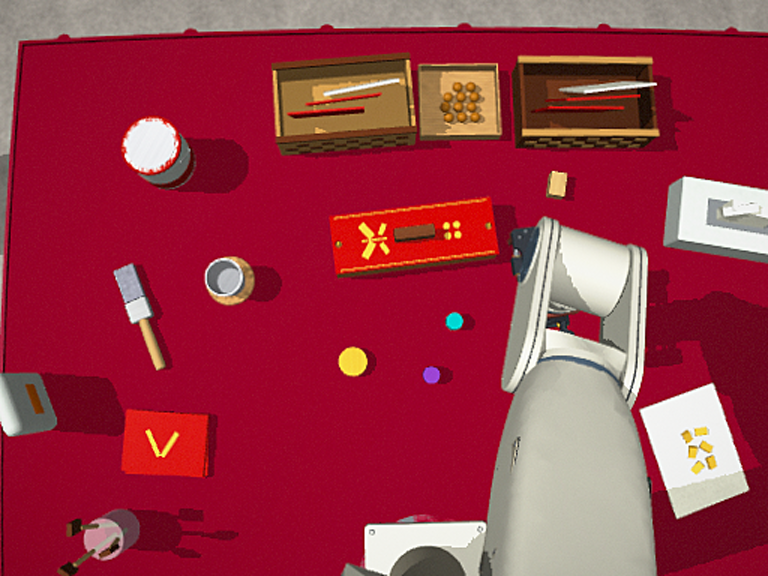

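The cover is flush, with both pins showing through its holes at (115,463) and (450,263) in the scene crop. The empty cup stands on the coaster, and the tin, block and brush are where they were.

```bash
python3 -c "
from workcell import ctrl
print(ctrl.close_job())"
```

```text
the job is handed in; nothing more can be done
None
```

The gift box is packed and I handed the job in at about 56 s of the 210 s allowed.

**What I did:**
1. Lifted the cover off the pins and laid it flat on the table.
2. Stood the four black-lidded jars in the longer bay. I left the purple and turquoise look-alikes alone.
3. Tipped all five sweets into the smaller bay.
4. Stood the empty cup back on its coaster.
5. Lowered the cover over both pins until it rested on the rim.

**Last checks:**
- **Before covering:** the wrist picture showed all four jars upright and all five sweets in their bay. The cup was seen empty after tipping.
- **After covering:** the cover lies flush with both pin tips through its holes. Contact came at the same height (250 mm) as where I first gripped it. The cup stands on its coaster, and the tin, block and brush look unmoved in the top view.

**One thing out of place:** by the time of pouring, one of the jars in the bay had moved about 15 mm and was standing against its neighbour. It was probably the announced knock, or a light touch while I placed the last jar. It stayed upright in the bay, so I left it there.

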